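# Put up the trimmings jars and close their caps

## Robot

A 6-joint arm with a two-finger parallel gripper is mounted at the origin on a cart in front of the work surface, level with it; the furniture and walls round the work are solid. World frame = base frame: x ahead of the robot, y to its left, z up, the work surface at z = 0. Lengths are in m, angles in degrees, forces in N, time in s.
With the tool pointing down it reaches from about 0.3 to 0.75 m from the base axis. Payload 8.5 kg.
Tool frame: the origin (TCP) lies on the centre line of the jaws, within the pads' length; the fingertips stand 19 mm ahead of it and the grasp point (between the pads) is the TCP; z points along the fingers, x is the direction in which the jaws open and shut, and the axes are right-handed (so a half turn about z gives the same grasp; the last joint's range is limited). The gripper opens to 85 mm and grips with 20 to 120 N. Pads are 22 mm wide; open, the fingers measure 114 mm over their backs; the gripper's body (76 mm by 85 mm) begins 54 mm behind the grasp point. The pads swing forward as they close: fully open they stand 13 mm farther back than shut.
Start: joints at [-83.898, 21.807, 74.336, -0, 83.858, -12.336], TCP at [0.174, -0.522, 0.25] pointing down, gripper open.
Joint ranges: [-178.18, 178.18], [-50.72, 133.34], [12.68, 142.11], [-81.47, 261.47], [9.98, 163.14], [-165.26, 165.26]. Speed limits (degrees/s): [136.94, 136.94, 180, 180, 180, 180].

## Interface

Orientations are given as a 3x3 rotation matrix whose columns are the frame's x, y, z axes.
In Python, from rig import env, cams, order gives the robot as it stands.
- The arm moves only by the tool step_arm, never from a script. Its argument "steps" is a list of rows, each an object with "xyz": the shift along the tool's x, y, z normalised to -1 to 1, where 1 is 0.04 m, a list of three; "turn": the turn, a rotation vector about the tool's x, y, z normalised to -1 to 1, where 1 is 0.08 rad, a list of three; "gripper": the gripper command: -1 is shut, 1 is fully open, values between are in proportion. A call has 1 to 20 rows; each row shifts and turns the commanded pose from where the row before left it, along the tool's axes as they then stand; what a row does not reach is not made up. A row lasts 1/12 s, in which the tool goes at most 41.7 mm and 7.16 degrees, less where a joint would pass 70% of its speed; a pose out of reach is approached as far as the arm can. A call with a number of a shift or a turn outside -1 to 1 is refused whole. A call with a gripper value outside its range is refused whole. The fingers move at their own pace and stop on an object; "squeeze" is the grip in N (left out, the last holds). Time passes only in rows, so rows that do not move let the fingers close. It gives the time, the measured TCP pose, the force and the opening at its end, in the units of the state.
- env.observe(): the state, without advancing time (a new reading comes with each control period).
- cams.get_image(name): name is "side" or "top"; returns (picture, depth): 400x640x3 uint8, red, green, blue; 400x640 float32, m along the optical axis (not along the pixel's ray), 0 where there is no reading.
- cams.camera_info(name): a dict with "fx", "fy", "cx", "cy" (pixels), "k1" (the pictures are not rectified: a ray, as slopes to the right and down, at radius r is drawn at 1 + k1 r^2 times it, then the intrinsics apply), "extrinsics" (4x4, takes a point from camera to world coordinates). Camera axes: x right, y down, z forward; pixel columns grow to the right and rows downward; lengths in m; the calibration is good to about 2 mm. A picture is of the moment at which its call begins. camera_info takes no time and is no camera call.
- order.close_job(): hands the job in, once; it reports no verdict.
The state is a dict: "time_s": time; "q": joint angles; "qvel": joint speeds; "joint_efforts": joint torques, N m; "position": TCP position; "tool_rot": TCP orientation; "ft_force": force on the tool from outside, world axes, zero at the start; "wrist_torque": the same for the moment, N m; "grip_width": finger opening in m.
Only numpy, scipy, OpenCV 4.12 (cv2) and the standard library are available. Lean on these libraries where they do the work, as an engineer would, in place of code of your own. Each camera call takes 0.05 s, during which the arm holds its last target. There are 200 camera calls.

## Task

Three square jars of trimmings were left about the bench with their twist-off caps not done up. Stand each one upright, right down in the wooden holder that fits its size, which keeps it from turning, and there screw its cap clockwise fully home. Knock none of them over, and leave the round jar with the orange lid where it is.

Things in the scene. Friction and masses are not known exactly. Their poses are not given: they have to be found in the camera images.
- jar_small_mid (a point): centre, half-way up, of the small loose square jar: clear glass with metal or wooden trimmings inside and a black round screw cap. Body 38 x 38 mm and 54 mm high, a 3 mm neck, then the cap, 31 mm across and 18 mm high, 75 mm overall with the cap home; this point is 37.5 mm above the jar's underside and 37.5 mm below the cap's top (with the cap home). z up along the jar and the cap's axis, x and y square to its sides
- jar_medium_mid (a point): centre, half-way up, of the medium loose square jar: clear glass with metal or wooden trimmings inside and a black round screw cap. Body 46 x 46 mm and 60 mm high, a 3 mm neck, then the cap, 37 mm across and 18 mm high, 81 mm overall with the cap home; this point is 40.5 mm above the jar's underside and 40.5 mm below the cap's top (with the cap home). z up along the jar and the cap's axis, x and y square to its sides
- jar_large_mid (a point): centre, half-way up, of the large loose square jar: clear glass with metal or wooden trimmings inside and a black round screw cap. Body 54 x 54 mm and 66 mm high, a 3 mm neck, then the cap, 43 mm across and 18 mm high, 87 mm overall with the cap home; this point is 43.5 mm above the jar's underside and 43.5 mm below the cap's top (with the cap home). z up along the jar and the cap's axis, x and y square to its sides
- cap_small (a joint): turn of the small jar's twist-off cap on the jar, rad: 0 = fully home (a hard stop), positive = unscrewed (anticlockwise from above), at most 1.5; it closes clockwise as seen from above, sinking 2 mm per rad, against a stiff drag of 0.06 N m, so that a jar standing free on the bench turns with its cap
- cap_medium (a joint): turn of the medium jar's twist-off cap on the jar, rad: 0 = fully home (a hard stop), positive = unscrewed (anticlockwise from above), at most 1.5; it closes clockwise as seen from above, sinking 2 mm per rad, against a stiff drag of 0.06 N m, so that a jar standing free on the bench turns with its cap
- cap_large (a joint): turn of the large jar's twist-off cap on the jar, rad: 0 = fully home (a hard stop), positive = unscrewed (anticlockwise from above), at most 1.5; it closes clockwise as seen from above, sinking 2 mm per rad, against a stiff drag of 0.06 N m, so that a jar standing free on the bench turns with its cap
- holder_small_seat (a point): centre of the pocket floor of the small holder: a fixed light wooden block, 60 x 60 mm and 16 mm high, one of three in a row, 93 mm apart, in a shallow wooden tray; its square pocket is 42 mm wide and 13 mm deep, the top 6 mm flaring to 52 mm, so that the small jar fits square with 2 mm play on each side and cannot turn. The block's top is 13 mm above this point. z up, x and y along the pocket's sides, y along the row
- holder_medium_seat (a point): centre of the pocket floor of the medium holder: a fixed light wooden block, 68 x 68 mm and 16 mm high, one of three in a row, 93 mm apart, in a shallow wooden tray; its square pocket is 50 mm wide and 13 mm deep, the top 6 mm flaring to 60 mm, so that the medium jar fits square with 2 mm play on each side and cannot turn. The block's top is 13 mm above this point. z up, x and y along the pocket's sides, y along the row
- holder_large_seat (a point): centre of the pocket floor of the large holder: a fixed light wooden block, 76 x 76 mm and 16 mm high, one of three in a row, 93 mm apart, in a shallow wooden tray; its square pocket is 58 mm wide and 13 mm deep, the top 6 mm flaring to 68 mm, so that the large jar fits square with 2 mm play on each side and cannot turn. The block's top is 13 mm above this point. z up, x and y along the pocket's sides, y along the row
- round_jar: bystander: loose round jar with an orange lid, 64 mm across and 72 mm high, origin at the centre of its underside; it stays where it is

How it is judged:
By the outcome, as a careful person would: the job done as asked, in the order asked, and still so for the second after the job is handed in, with the robot touching nothing.
It also fails if it takes over 122 s, if anything falls off the work surface, if the arm or the gripper's body presses on something with over 40 N, if the wrist force passes 120 N, or if a joint passes its speed limit or range.

## Working session

There is one attempt and no reset: what is moved stays moved. The work goes in short steps, Python scripts to look and compute and a tool call to move; the robot and the scene stay as the last step left them, time stands still between calls to the robot, and variables do not carry over. Pictures are saved under pics/ and viewed, about 12 in all and at most 16, crops included, and the job is handed in when it is done.

Besides the shell and the picture viewer there is one more tool, called after "Request:" in YAML: its name, and indented under it one key for each argument. step_arm: Moves the arm, as the interface text tells. Scaled input: -1 to 1 covers 0.04 m each way for a shift and 0.08 rad each way for a turn. Its arguments: {"type":"object","properties":{"steps":{"type":"array"},"squeeze":{"type":"number"}},"required":["steps"]}

```bash
ls; mkdir -p pics
cat > h.py <<'E'
import numpy as np, cv2
from rig import env, cams, order
def grab(n,tag):
    im,d=cams.get_image(n); cv2.imwrite(f'pics/{tag}.png',im[:,:,::-1]); np.savez(f'pics/{tag}.npz',im=im,d=d); return im,d
def ray(n,u,v):
    c=cams.camera_info(n);K=np.array([[c['fx'],0,c['cx']],[0,c['fy'],c['cy']],[0,0,1.]])
    p=cv2.undistortPoints(np.array([[[u,v]]],float),K,np.array([c['k1'],0,0,0.]),None,None,criteria=None) if 0 else None
    x=(u-c['cx'])/c['fx'];y=(v-c['cy'])/c['fy'];a,b=x,y
    for _ in range(20):
        s=1+c['k1']*(a*a+b*b);a,b=x/s,y/s
    E=np.array(c['extrinsics']);return E[:3,3],E[:3,:3]@np.array([a,b,1.])
def onz(n,u,v,z):
    o,r=ray(n,u,v);return o+r*(z-o[2])/r[2]
def atd(n,u,v,d):
    o,r=ray(n,u,v);return o+r*d
def proj(n,P):
    c=cams.camera_info(n);E=np.linalg.inv(np.array(c['extrinsics']));p=E[:3,:3]@np.array(P)+E[:3,3]
    a,b=p[:2]/p[2];s=1+c['k1']*(a*a+b*b);return c['fx']*a*s+c['cx'],c['fy']*b*s+c['cy'],p[2]
E
python3 - <<'E'
from h import *
for n in('top','side'):
    grab(n,n+'0');c=cams.camera_info(n);print(n,{k:np.round(v,3).tolist() for k,v in c.items() if k!='name'} )
print(env.observe())
E
```

```text
pics
top {'fx': 377.645, 'fy': 377.645, 'cx': 314.013, 'cy': 201.582, 'k1': -0.006, 'extrinsics': [[-0.004, -0.994, 0.112, 0.456], [-1.0, 0.007, 0.029, 0.073], [-0.03, -0.111, -0.993, 1.034], [0.0, 0.0, 0.0, 1.0]]}
side {'fx': 421.534, 'fy': 421.534, 'cx': 313.304, 'cy': 198.347, 'k1': -0.111, 'extrinsics': [[-0.946, -0.175, 0.272, 0.289], [-0.323, 0.468, -0.822, 0.878], [0.017, -0.866, -0.5, 0.53], [0.0, 0.0, 0.0, 1.0]]}
{'time_s': 0.1, 'q': array([-8.38993299e+01,  2.18359205e+01,  7.43801785e+01,  3.72713808e-03,
        8.38568064e+01, -1.23349250e+01]), 'qvel': array([-0.00544689, -0.06704743, -0.17795218, -0.00050048, -0.0413956 ,
       -0.07264537]), 'joint_efforts': array([ 3.58296085e-03, -4.49218941e+01, -2.31656742e+01, -2.16641761e-04,
        3.62028542e-03, -4.25566355e-06]), 'position': array([ 0.17392586, -0.52152505,  0.2497862 ]), 'tool_rot': array([[ 3.16231780e-01, -9.48681957e-01, -7.09182713e-05],
       [-9.48681164e-01, -3.16231611e-01,  1.27210566e-03],
       [-1.22925028e-03, -3.35001409e-04, -9.99999188e-01]]), 'ft_force': array([ 0.13321139, -1.15499309,  0.35666583]), 'wrist_torque': array([-0.07216054, -0.00797062,  0.00029836]), 'grip_width': 0.08513737887547684}
```

View pics/top0.png

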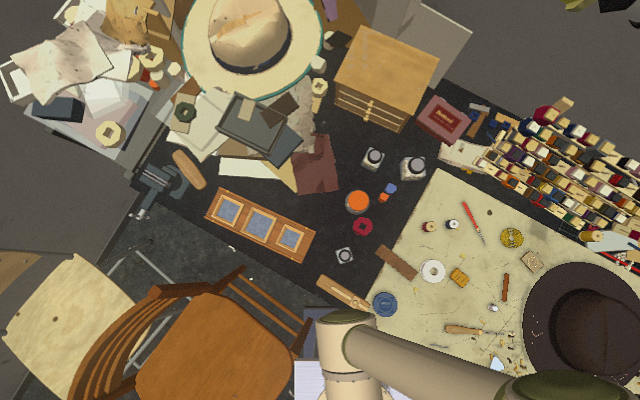

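View pics/side0.png

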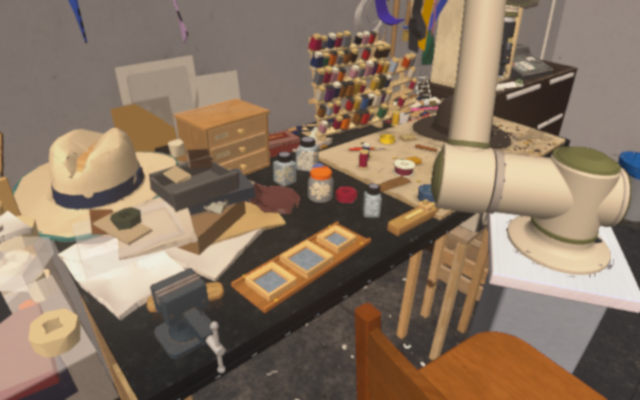

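The top view shows three black caps near (375,156), (413,168) and (345,255). The orange-lidded jar is at (358,201), and the holders are at about (228,211), (260,224) and (292,237). Next I'll zoom in and measure.

Run:
```python
from h import *
im=np.load('pics/top0.npz')['im'];d=np.load('pics/top0.npz')['d']
a=im[130:280,195:445,::-1];cv2.imwrite('pics/z0.png',cv2.resize(a,None,fx=3.2,fy=3.2,interpolation=cv2.INTER_CUBIC))
for n,u,v in[('A',375,156),('B',413,168),('C',345,255),('round',358,201),('h1',228,211),('h2',260,224),('h3',292,237)]:
    dd=np.median(d[v-2:v+3,u-2:u+3]);print(n,dd,atd('top',u,v,dd).round(4))
hsv=cv2.cvtColor(im,cv2.COLOR_RGB2HSV)
sub=hsv[195:255,200:315]
for u,v in[(228,211),(260,224),(292,237)]: print(hsv[v,u],im[v,u])
m=((hsv[...,0]>95)&(hsv[...,0]<125)&(hsv[...,1]>50)&(hsv[...,2]>80)).astype(np.uint8);m[:190]=0;m[260:]=0;m[:,:200]=0;m[:,320:]=0
for c in cv2.findContours(m,0,2)[0]:
    if cv2.contourArea(c)>30:
        r=cv2.minAreaRect(c);P=[onz('top',*p,0.006)[:2] for p in cv2.boxPoints(r)];P=np.array(P)
        print(np.round(r[0],1),'c',P.mean(0).round(4),'sides',np.linalg.norm(np.diff(P,axis=0),axis=1).round(4),'ang',[np.degrees(np.arctan2(*(P[i+1]-P[i])[::-1])).round(1) for i in(0,1)])
```

```text
A 0.9664595 [ 0.6788 -0.0554  0.0828]
B 0.9535569 [ 0.6454 -0.1495  0.0893]
C 0.9473793 [0.4279 0.0241 0.0761]
round 0.9646698 [ 0.5643 -0.0109  0.073 ]
h1 1.0367987 [0.5465 0.3398 0.0087]
h2 1.0305443 [0.5104 0.2511 0.0084]
h3 1.0237272 [0.4747 0.1635 0.0086]
[107  36 163] [140 150 163]
[110  33 153] [133 140 153]
[108  39 151] [128 137 151]
```

View pics/z0.png

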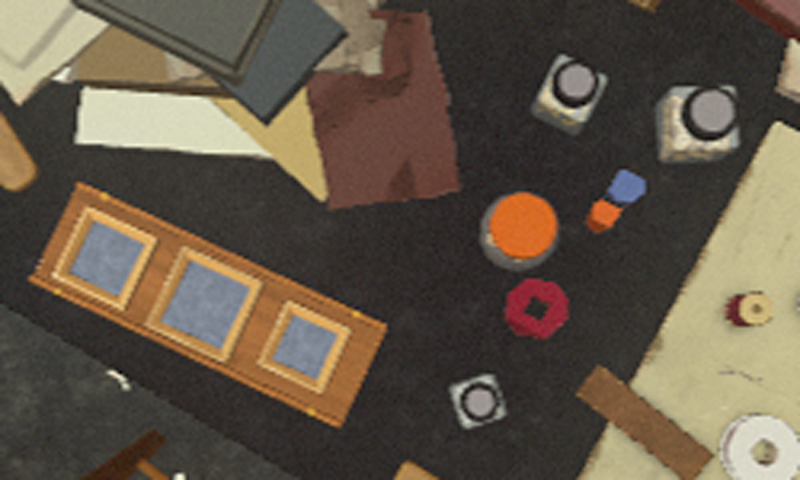

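Left to right, the holders are medium, large and small. Jar A at (375,156) is medium, B at (413,168) is large and C at (345,255) is small. Now the jar yaws and the pocket centres.

Run:
```python
from h import *
im=np.load('pics/top0.npz')['im'];d=np.load('pics/top0.npz')['d']
hsv=cv2.cvtColor(im,cv2.COLOR_RGB2HSV)
m=((hsv[...,0]>95)&(hsv[...,0]<125)&(hsv[...,1]>18)&(hsv[...,2]>110)).astype(np.uint8);m[:190]=0;m[260:]=0;m[:,:200]=0;m[:,320:]=0
for c in cv2.findContours(m,0,2)[0]:
    if cv2.contourArea(c)>100:
        r=cv2.minAreaRect(c);P=np.array([onz('top',*p,-0.004+.012)[:2] for p in cv2.boxPoints(r)])
        print(np.round(r[0],1),'c',P.mean(0).round(4),'sides',np.linalg.norm(np.diff(P,axis=0),axis=1).round(4),'ang',[np.degrees(np.arctan2(*(P[i+1]-P[i])[::-1])).round(1) for i in(0,1)])
# heights along row, tray & bench
for u,v in[(228,211),(260,224),(292,237),(244,217),(276,230),(330,180),(330,225),(390,210)]:
    print(u,v,atd('top',u,v,np.median(d[v-1:v+2,u-1:u+2])).round(4))
# caps
for n,u,v,z in[('med',375,156,.082),('lar',413,168,.089),('sml',345,255,.076),('round',358,201,.072)]:
    ys,xs=np.mgrid[v-14:v+15,u-14:u+15]
    D=d[v-14:v+15,u-14:u+15];P=np.array([[atd('top',x,y,D[y-v+14,x-u+14]) for x in range(u-14,u+15)] for y in range(v-14,v+15)])
    Z=P[...,2];top=np.abs(Z-z)<.006
    Q=P[top];c,rr=cv2.minEnclosingCircle((Q[:,:2]*1000).astype(np.float32))
    print(n,'z',np.median(Q[:,2]).round(4),'mean',Q[:,:2].mean(0).round(4),'circ',np.round(c,1),round(rr,1),len(Q), 'eqdiam?')
T=[cv2.resize(im[v-18:v+19,u-18:u+19,::-1],(396,396),interpolation=cv2.INTER_CUBIC) for u,v in((375,158),(413,170),(345,255),(292,237))]
cv2.imwrite('pics/z1.png',cv2.resize(np.vstack([np.hstack(T[:2]),np.hstack(T[2:])]),(592,592)))
```

```text
[289.9 238. ] c [0.4719 0.1693] sides [0.0393 0.0384 0.0392] ang [np.float64(-24.4), np.float64(-114.5)]
[258.8 224.8] c [0.5083 0.2544] sides [0.0556 0.0543 0.0553] ang [np.float64(-24.7), np.float64(-115.3)]
[227.8 210.4] c [0.5483 0.3406] sides [0.0465 0.0452 0.0463] ang [np.float64(-25.6), np.float64(-116.6)]
228 211 [0.5465 0.3397 0.0093]
260 224 [0.5104 0.2511 0.0083]
292 237 [0.4747 0.1634 0.0094]
244 217 [0.53   0.296  0.0053]
276 230 [0.4939 0.2076 0.0051]
330 180 [0.6252 0.0596 0.0384]
330 225 [0.507  0.0602 0.0022]
390 210 [ 0.5471 -0.1041  0.0007]
med z 0.0827 mean [ 0.6807 -0.0538] circ [681.8 -53.4] 18.5 154 eqdiam?
lar z 0.0892 mean [ 0.6541 -0.1581] circ [ 655.4 -158.4] 22.5 230 eqdiam?
sml z 0.0765 mean [0.4279 0.0244] circ [427.9  24.1] 15.9 124 eqdiam?Traceback (most recent call last):
  File "<stdin>", line 15, in <module>
  File "h.py", line 15, in atd
    o,r=ray(n,u,v);return o+r*d
        ~~~^^^^^^^
  File "h.py", line 6, in ray
    c=cams.camera_info(n);K=np.array([[c['fx'],0,c['cx']],[0,c['fy'],c['cy']],[0,0,1.]])
ValueError: time passes only in moves, steps and waits
```

```bash
python3 - <<'E'
import re
s=open('h.py').read()
s=s.replace("def grab","import functools\nci=functools.lru_cache(None)(lambda n: cams.camera_info(n))\ndef grab").replace("c=cams.camera_info(n);K=np.array([[c['fx'],0,c['cx']],[0,c['fy'],c['cy']],[0,0,1.]])\n    p=cv2.undistortPoints(np.array([[[u,v]]],float),K,np.array([c['k1'],0,0,0.]),None,None,criteria=None) if 0 else None","c=ci(n)").replace("c=cams.camera_info(n)","c=ci(n)")
open('h.py','w').write(s)
E
python3 - <<'E'
from h import *
im=np.load('pics/top0.npz')['im']
T=[cv2.resize(im[v-18:v+18,u-18:u+18,::-1],(288,288),interpolation=cv2.INTER_CUBIC) for u,v in((375,158),(413,170),(345,255),(358,201))]
cv2.imwrite('pics/z1.png',np.vstack([np.hstack(T[:2]),np.hstack(T[2:])]))
E
```

```text
(no output)
```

View pics/z1.png

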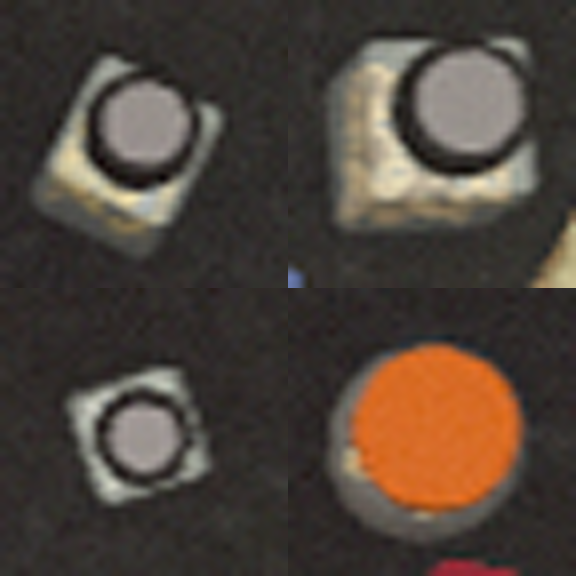

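Jar yaws mod 90 come out at about −24° for medium, +3° for large and +19° for small. The pockets are at about −24.5°. Next are the cap centres, the clearance around the drawers, and a move helper.

```bash
cat >> h.py <<'E'
from scipy.spatial.transform import Rotation as R
def cap(n,im,u,v,z,r=12):
    s=im[v-r:v+r+1,u-r:u+r+1].astype(int);m=((s.min(2)>105)&(s.max(2)-s.min(2)<30)&(s[...,0]>=s[...,1])).astype(np.uint8)
    k,l,st,c=cv2.connectedComponentsWithStats(m);i=1+np.argmax(st[1:,4]);return onz(n,u-r+c[i][0],v-r+c[i][1],z),st[i]
def plan(p,yaw,gap=None):
    s=env.observe();Rt=s['tool_rot'];y0=np.degrees(np.arctan2(Rt[1,0],Rt[0,0]))
    T=np.array([[np.cos(np.radians(yaw)),np.sin(np.radians(yaw)),0],[np.sin(np.radians(yaw)),-np.cos(np.radians(yaw)),0],[0,0,-1]])
    sh=T.T@(np.array(p)-s['position'])/.04
    print('t',round(s['time_s'],2),'pos',s['position'].round(4),'yaw',y0.round(1),'turnz(CW+)',round(np.radians(y0-yaw)/.08,2),'rotvec',(R.from_matrix(Rt.T@T).as_rotvec()/.08).round(3),'shift after turn',sh.round(3),'max',np.abs(sh).max().round(2),'q',s['q'].round(0),'F',s['ft_force'].round(1),'M',s['wrist_torque'].round(2),'w',round(s['grip_width'],4))
E
python3 - <<'E'
from h import *
im=np.load('pics/top0.npz')['im'];d=np.load('pics/top0.npz')['d']
for n,u,v,z in[('med',375,156,.082),('lar',413,168,.089),('sml',345,255,.076)]:
    c,st=cap('top',im,u,v,z);print(n,c.round(4),st)
P=np.array([atd('top',u,v,d[v,u]) for v in range(100,200,1) for u in range(330,450,1)])
for cx,cy in((.681,-.0535),(.655,-.158)):
    r=np.hypot(P[:,0]-cx,P[:,1]-cy)
    for z in(.06,.12):
        m=(P[:,2]>z)&(r>.045)&(r<.2); i=np.argsort(r[m])[:1]; print(cx,cy,z,P[m][i].round(3),r[m][i].round(3))
plan((.428,.0245,.16),0)
E
```

```text
med [ 0.6819 -0.0546  0.082 ] [ 7  6 11 10 81]
lar [ 0.6549 -0.1604  0.089 ] [ 10   2  13  13 130]
sml [0.4273 0.0253 0.076 ] [ 8  9  8  8 55]
0.681 -0.0535 0.06 [[ 0.675 -0.131  0.06 ]] [0.078]
0.681 -0.0535 0.12 [[ 0.773 -0.097  0.164]] [0.102]
0.655 -0.158 0.06 [[ 0.686 -0.079  0.062]] [0.085]
0.655 -0.158 0.12 [[ 0.756 -0.132  0.17 ]] [0.104]
t 0.1 pos [ 0.1739 -0.5215  0.2498] yaw -71.6 turnz(CW+) -15.61 rotvec [-1.3000e-02  1.1000e-02 -1.5613e+01] shift after turn [  6.352 -13.651   2.245] max 13.65 q [-84.  22.  74.   0.  84. -12.] F [ 0.1 -1.2  0.4] M [-0.07 -0.01  0.  ] w 0.0851
```

Request:
step_arm:
  steps:
    - {"xyz": [0,0,0],"turn": [0,0,-0.975],"gripper": 0.4}
    - {"xyz": [0,0,0],"turn": [0,0,-0.975],"gripper": 0.4}
    - {"xyz": [0,0,0],"turn": [0,0,-0.975],"gripper": 0.4}
    - {"xyz": [0,0,0],"turn": [0,0,-0.975],"gripper": 0.4}
    - {"xyz": [0,0,0],"turn": [0,0,-0.975],"gripper": 0.4}
    - {"xyz": [0,0,0],"turn": [0,0,-0.975],"gripper": 0.4}
    - {"xyz": [0,0,0],"turn": [0,0,-0.975],"gripper": 0.4}
    - {"xyz": [0,0,0],"turn": [0,0,-0.975],"gripper": 0.4}
    - {"xyz": [0,0,0],"turn": [0,0,-0.975],"gripper": 0.4}
    - {"xyz": [0,0,0],"turn": [0,0,-0.975],"gripper": 0.4}
    - {"xyz": [0,0,0],"turn": [0,0,-0.975],"gripper": 0.4}
    - {"xyz": [0,0,0],"turn": [0,0,-0.975],"gripper": 0.4}
    - {"xyz": [0,0,0],"turn": [0,0,-0.975],"gripper": 0.4}
    - {"xyz": [0,0,0],"turn": [0,0,-0.975],"gripper": 0.4}
    - {"xyz": [0,0,0],"turn": [0,0,-0.975],"gripper": 0.4}
    - {"xyz": [0,0,0],"turn": [0,0,-0.975],"gripper": 0.4}
    - {"xyz": [0,0,0],"turn": [0,0,0],"gripper": 0.4}

```text
time_s: 1.52
position: [0.1739, -0.5216, 0.25]
tool_rot: [[1.0, 0.002, -0.0], [0.002, -1.0, 0.001], [-0.0, -0.001, -1.0]]
ft_force: [-0.1, 0.3, -0.1]
grip_width: 0.0596
```

Request:
step_arm:
  steps:
    - {"xyz": [0.4,-0.85,0],"turn": [0,0,0],"gripper": 0.4}
    - {"xyz": [0.4,-0.85,0],"turn": [0,0,0],"gripper": 0.4}
    - {"xyz": [0.4,-0.85,0],"turn": [0,0,0],"gripper": 0.4}
    - {"xyz": [0.4,-0.85,0],"turn": [0,0,0],"gripper": 0.4}
    - {"xyz": [0.4,-0.85,0],"turn": [0,0,0],"gripper": 0.4}
    - {"xyz": [0.4,-0.85,0],"turn": [0,0,0],"gripper": 0.4}
    - {"xyz": [0.4,-0.85,0],"turn": [0,0,0],"gripper": 0.4}
    - {"xyz": [0.4,-0.85,0],"turn": [0,0,0],"gripper": 0.4}
    - {"xyz": [0.4,-0.85,0],"turn": [0,0,0],"gripper": 0.4}
    - {"xyz": [0.4,-0.85,0],"turn": [0,0,0],"gripper": 0.4}
    - {"xyz": [0.4,-0.85,0],"turn": [0,0,0],"gripper": 0.4}
    - {"xyz": [0.4,-0.85,0],"turn": [0,0,0],"gripper": 0.4}
    - {"xyz": [0.4,-0.85,0],"turn": [0,0,0],"gripper": 0.4}
    - {"xyz": [0.4,-0.85,0],"turn": [0,0,0],"gripper": 0.4}
    - {"xyz": [0.4,-0.85,0],"turn": [0,0,0],"gripper": 0.4}
    - {"xyz": [0.35,-0.85,0],"turn": [0,0,0],"gripper": 0.4}
    - {"xyz": [0,0,0],"turn": [0,0,0],"gripper": 0.4}
    - {"xyz": [0,0,0],"turn": [0,0,0],"gripper": 0.4}

```text
time_s: 3.02
position: [0.4286, 0.0235, 0.25]
tool_rot: [[1.0, 0.001, -0.001], [0.001, -1.0, 0.0], [-0.001, -0.0, -1.0]]
ft_force: [0.7, 0.4, 1.0]
grip_width: 0.0597
```

```bash
python3 -c "
from h import *
plan((.4275,.025,.078),0)"
```

```text
t 3.02 pos [0.4286 0.0235 0.25  ] yaw 0.1 turnz(CW+) 0.01 rotvec [-0.     0.009  0.011] shift after turn [-0.027 -0.037  4.301] max 4.3 q [-13.  10.  92.  -0.  78. -13.] F [0.7 0.4 1. ] M [ 0.   -0.01 -0.02] w 0.0597
```

Request:
step_arm:
  steps:
    - {"xyz": [-0.025,-0.035,0.7],"turn": [0,0,0],"gripper": 0.4}
    - {"xyz": [0,0,0.7],"turn": [0,0,0],"gripper": 0.4}
    - {"xyz": [0,0,0.7],"turn": [0,0,0],"gripper": 0.4}
    - {"xyz": [0,0,0.7],"turn": [0,0,0],"gripper": 0.4}
    - {"xyz": [0,0,0.7],"turn": [0,0,0],"gripper": 0.4}
    - {"xyz": [0,0,0.45],"turn": [0,0,0],"gripper": 0.4}
    - {"xyz": [0,0,0.35],"turn": [0,0,0],"gripper": 0.4}
    - {"xyz": [0,0,0.05],"turn": [0,0,0],"gripper": 0.2}
    - {"xyz": [0,0,0],"turn": [0,0,0],"gripper": 0.0}
    - {"xyz": [0,0,0],"turn": [0,0,0],"gripper": -0.2}
    - {"xyz": [0,0,0],"turn": [0,0,0],"gripper": -0.4}
    - {"xyz": [0,0,0],"turn": [0,0,0],"gripper": -0.6}
    - {"xyz": [0,0,0],"turn": [0,0,0],"gripper": -0.6}
    - {"xyz": [0,0,0],"turn": [0,0,0],"gripper": -0.6}
  squeeze: 40

```text
time_s: 4.18
position: [0.4278, 0.0232, 0.077]
tool_rot: [[1.0, -0.001, 0.002], [-0.001, -1.0, -0.001], [0.002, 0.001, -1.0]]
ft_force: [-0.6, -2.7, 5.5]
grip_width: 0.0291
```

Request:
step_arm:
  steps:
    - {"xyz": [0,0,-0.1],"turn": [0,0,0],"gripper": -0.6}
    - {"xyz": [0,0,-0.3],"turn": [0,0,0],"gripper": -0.6}
    - {"xyz": [0,0,-0.5],"turn": [0,0,0],"gripper": -0.6}
    - {"xyz": [0,0,-0.6],"turn": [0,0,0],"gripper": -0.6}
    - {"xyz": [0,0,-0.6],"turn": [0,0,0],"gripper": -0.6}
    - {"xyz": [0,0,-0.3],"turn": [0,0,0],"gripper": -0.6}
    - {"xyz": [0,0,-0.1],"turn": [0,0,0],"gripper": -0.6}
    - {"xyz": [0,0,0],"turn": [0,0,0],"gripper": -0.6}

```text
time_s: 4.85
position: [0.4276, 0.0235, 0.1769]
tool_rot: [[1.0, -0.001, 0.001], [-0.001, -1.0, -0.0], [0.001, 0.0, -1.0]]
ft_force: [-0.3, -0.5, -1.8]
grip_width: 0.0295
```

```bash
python3 -c "
from h import *
plan((.4717,.169,.16),46)
im,d=grab('side','s1');u,v,_=proj('side',(.4275,.025,.12));u,v=int(u),int(v);print(u,v)
cv2.imwrite('pics/s1z.png',cv2.resize(im[v-60:v+60,u-70:u+70,::-1],None,fx=4,fy=4,interpolation=cv2.INTER_CUBIC))"
```

```text
t 4.85 pos [0.4276 0.0235 0.1769] yaw -0.0 turnz(CW+) -10.05 rotvec [ 9.0000e-03 -1.7000e-02 -1.0046e+01] shift after turn [ 3.382 -1.733  0.422] max 3.38 q [-13.  14. 100.   0.  66. -13.] F [-0.3 -0.5 -1.8] M [-0.02  0.02  0.04] w 0.0295
374 167
```

View pics/s1z.png

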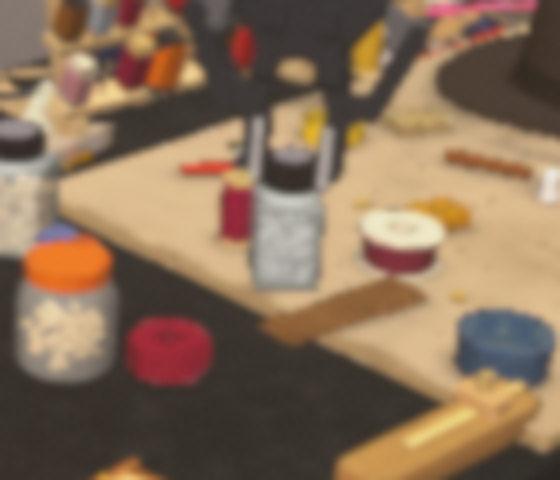

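Held upright: the side view shows the cap between the jaws at about (290,175) and the jar hanging straight. Rotating it +46° and moving over the small pocket.

Request:
step_arm:
  steps:
    - {"xyz": [0,0,0],"turn": [0,0,-0.5],"gripper": -0.6}
    - {"xyz": [0,0,0],"turn": [0,0,-0.9],"gripper": -0.6}
    - {"xyz": [0,0,0],"turn": [0,0,-0.9],"gripper": -0.6}
    - {"xyz": [0,0,0],"turn": [0,0,-0.9],"gripper": -0.6}
    - {"xyz": [0,0,0],"turn": [0,0,-0.9],"gripper": -0.6}
    - {"xyz": [0,0,0],"turn": [0,0,-0.9],"gripper": -0.6}
    - {"xyz": [0,0,0],"turn": [0,0,-0.9],"gripper": -0.6}
    - {"xyz": [0,0,0],"turn": [0,0,-0.9],"gripper": -0.6}
    - {"xyz": [0,0,0],"turn": [0,0,-0.9],"gripper": -0.6}
    - {"xyz": [0,0,0],"turn": [0,0,-0.9],"gripper": -0.6}
    - {"xyz": [0,0,0],"turn": [0,0,-0.9],"gripper": -0.6}
    - {"xyz": [0,0,0],"turn": [0,0,-0.5],"gripper": -0.6}
    - {"xyz": [0,0,0],"turn": [0,0,0],"gripper": -0.6}

```text
time_s: 5.98
position: [0.4269, 0.0235, 0.1751]
tool_rot: [[0.696, 0.718, -0.003], [0.718, -0.696, 0.001], [-0.001, -0.002, -1.0]]
ft_force: [-0.4, 0.2, -0.7]
grip_width: 0.0295
```

Request:
step_arm:
  steps:
    - {"xyz": [0.2,-0.1,0],"turn": [0,0,0],"gripper": -0.6}
    - {"xyz": [0.4,-0.2,0],"turn": [0,0,0],"gripper": -0.6}
    - {"xyz": [0.54,-0.28,0],"turn": [0,0,0],"gripper": -0.6}
    - {"xyz": [0.54,-0.28,0],"turn": [0,0,0],"gripper": -0.6}
    - {"xyz": [0.54,-0.28,0],"turn": [0,0,0],"gripper": -0.6}
    - {"xyz": [0.54,-0.28,0],"turn": [0,0,0],"gripper": -0.6}
    - {"xyz": [0.4,-0.18,0],"turn": [0,0,0],"gripper": -0.6}
    - {"xyz": [0.22,-0.1,0],"turn": [0,0,0],"gripper": -0.6}
    - {"xyz": [0,0,0],"turn": [0,0,0],"gripper": -0.6}
    - {"xyz": [0,0,0],"turn": [0,0,0],"gripper": -0.6}

```text
time_s: 6.82
position: [0.4727, 0.1678, 0.1758]
tool_rot: [[0.697, 0.717, -0.001], [0.717, -0.697, -0.0], [-0.001, -0.0, -1.0]]
ft_force: [0.3, -0.3, -0.6]
grip_width: 0.0298
```

```bash
python3 -c "
from h import *
plan((.4725,.168,.098),46)
im,d=grab('side','s2');u,v,_=proj('side',(.47,.17,.06));u,v=int(u),int(v);print(u,v)
im2,d=grab('top','t2');u2,v2,_=proj('top',(.47,.17,.06));u2,v2=int(u2),int(v2)
A=cv2.resize(im[v-50:v+50,u-50:u+50,::-1],(400,400),interpolation=cv2.INTER_CUBIC)
B=cv2.resize(im2[v2-25:v2+25,u2-25:u2+25,::-1],(400,400),interpolation=cv2.INTER_CUBIC)
cv2.imwrite('pics/s2z.png',np.hstack([A,B]))"
```

```text
t 6.82 pos [0.4727 0.1678 0.1758] yaw 45.8 turnz(CW+) -0.05 rotvec [-0.006  0.012 -0.045] shift after turn [ 0.    -0.008  1.946] max 1.95 q [  6.  21.  89.  -0.  70. -40.] F [ 0.3 -0.3 -0.6] M [ 0.04 -0.01  0.01] w 0.0298
337 219
```

View pics/s2z.png

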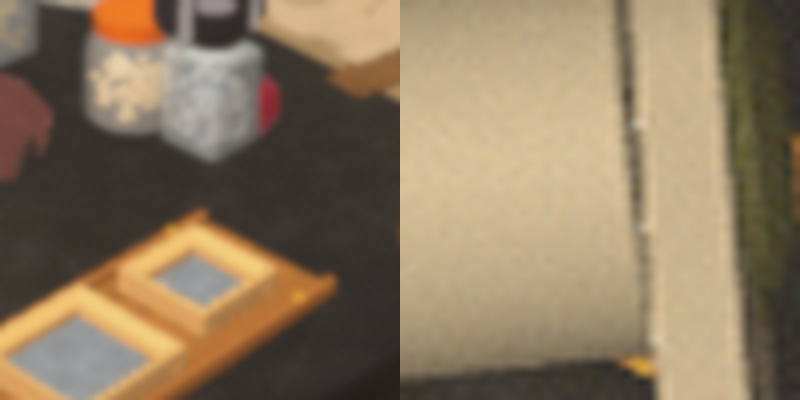

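The jar's edges line up with the pocket. The arm hides it from the top camera, so I'll descend gently by force.

Request:
step_arm:
  steps:
    - {"xyz": [0,0,0.3],"turn": [0,0,0],"gripper": -0.6}
    - {"xyz": [0,0,0.5],"turn": [0,0,0],"gripper": -0.6}
    - {"xyz": [0,0,0.5],"turn": [0,0,0],"gripper": -0.6}
    - {"xyz": [0,0,0.3],"turn": [0,0,0],"gripper": -0.6}
    - {"xyz": [0,0,0.15],"turn": [0,0,0],"gripper": -0.6}
    - {"xyz": [0,0,0.1],"turn": [0,0,0],"gripper": -0.6}
    - {"xyz": [0,0,0.1],"turn": [0,0,0],"gripper": -0.6}
    - {"xyz": [0,0,0.05],"turn": [0,0,0],"gripper": -0.6}
    - {"xyz": [0,0,0.05],"turn": [0,0,0],"gripper": -0.6}
    - {"xyz": [0,0,0.05],"turn": [0,0,0],"gripper": -0.6}
    - {"xyz": [0,0,0.05],"turn": [0,0,0],"gripper": -0.6}
    - {"xyz": [0,0,0],"turn": [0,0,0],"gripper": -0.6}

```text
time_s: 7.92
position: [0.473, 0.1677, 0.0902]
tool_rot: [[0.697, 0.717, -0.0], [0.717, -0.697, 0.0], [-0.0, -0.0, -1.0]]
ft_force: [0.7, 0.3, -1.2]
grip_width: 0.0292
```

Request:
step_arm:
  steps:
    - {"xyz": [0,0,0.025],"turn": [0,0,0],"gripper": -0.6}
    - {"xyz": [0,0,0.025],"turn": [0,0,0],"gripper": -0.6}
    - {"xyz": [0,0,0],"turn": [0,0,0],"gripper": -0.6}

```text
time_s: 8.17
position: [0.473, 0.1677, 0.0882]
tool_rot: [[0.697, 0.717, -0.0], [0.717, -0.697, 0.0], [-0.0, -0.0, -1.0]]
ft_force: [-0.3, -0.1, -2.2]
grip_width: 0.0293
```

Request:
step_arm:
  steps:
    - {"xyz": [0,0,0.025],"turn": [0,0,0],"gripper": -0.6}
    - {"xyz": [0,0,0.025],"turn": [0,0,0],"gripper": -0.6}
    - {"xyz": [0,0,0],"turn": [0,0,0],"gripper": -0.6}

```text
time_s: 8.42
position: [0.473, 0.1677, 0.0862]
tool_rot: [[0.697, 0.717, -0.0], [0.717, -0.697, -0.0], [-0.0, -0.0, -1.0]]
ft_force: [0.6, -0.4, -1.8]
grip_width: 0.0297
```

Request:
step_arm:
  steps:
    - {"xyz": [0,0,0.025],"turn": [0,0,0],"gripper": -0.6}
    - {"xyz": [0,0,0.025],"turn": [0,0,0],"gripper": -0.6}
    - {"xyz": [0,0,0],"turn": [0,0,0],"gripper": -0.6}

```text
time_s: 8.67
position: [0.4732, 0.1676, 0.0848]
tool_rot: [[0.697, 0.717, 0.001], [0.717, -0.697, -0.0], [0.0, 0.001, -1.0]]
ft_force: [-2.2, -1.2, 7.2]
grip_width: 0.0293
```

In contact at about 8 N with the jar's underside at about 8 mm, which matches the seat. Turning clockwise.

Request:
step_arm:
  steps:
    - {"xyz": [0,0,0],"turn": [0,0,0.5],"gripper": -0.6}
    - {"xyz": [0,0,0.004],"turn": [0,0,0.8],"gripper": -0.6}
    - {"xyz": [0,0,0.004],"turn": [0,0,0.8],"gripper": -0.6}
    - {"xyz": [0,0,0.004],"turn": [0,0,0.8],"gripper": -0.6}
    - {"xyz": [0,0,0.004],"turn": [0,0,0.8],"gripper": -0.6}
    - {"xyz": [0,0,0.004],"turn": [0,0,0.8],"gripper": -0.6}

```text
time_s: 9.17
position: [0.4727, 0.1675, 0.0841]
tool_rot: [[0.906, 0.422, -0.0], [0.422, -0.906, -0.001], [-0.001, 0.0, -1.0]]
ft_force: [-4.1, -1.8, 9.0]
grip_width: 0.0295
```

```bash
python3 -c "
from h import *
plan((.4725,.168,.085),-50)"
```

```text
t 9.17 pos [0.4727 0.1675 0.0841] yaw 25.0 turnz(CW+) 16.36 rotvec [9.0000e-03 4.0000e-03 1.6361e+01] shift after turn [-0.012 -0.004 -0.022] max 0.02 q [  6.  28.  96.  -0.  56. -19.] F [-4.1 -1.8  9. ] M [-0.38  0.84  0.03] w 0.0295
```

Request:
step_arm:
  steps:
    - {"xyz": [0,0,0.004],"turn": [0,0,0.8],"gripper": -0.6}
    - {"xyz": [0,0,0.004],"turn": [0,0,0.8],"gripper": -0.6}
    - {"xyz": [0,0,0.004],"turn": [0,0,0.8],"gripper": -0.6}
    - {"xyz": [0,0,0.004],"turn": [0,0,0.8],"gripper": -0.6}

```text
time_s: 9.5
position: [0.4724, 0.1675, 0.0837]
tool_rot: [[0.984, 0.179, -0.001], [0.179, -0.984, -0.001], [-0.001, 0.001, -1.0]]
ft_force: [-4.3, -2.3, 11.5]
grip_width: 0.0295
```

```bash
python3 -c "
from h import *
plan((.4725,.168,.085),-50)"
```

```text
t 9.5 pos [0.4724 0.1675 0.0837] yaw 10.3 turnz(CW+) 13.16 rotvec [1.3000e-02 8.0000e-03 1.3162e+01] shift after turn [-0.009 -0.01  -0.032] max 0.03 q [ 6. 28. 96. -0. 56. -4.] F [-4.3 -2.3 11.5] M [-0.28  0.76  0.16] w 0.0295
```

Request:
step_arm:
  steps:
    - {"xyz": [0,0,0.002],"turn": [0,0,0.8],"gripper": -0.6}
    - {"xyz": [0,0,0.002],"turn": [0,0,0.8],"gripper": -0.6}
    - {"xyz": [0,0,0.002],"turn": [0,0,0.8],"gripper": -0.6}

```text
time_s: 9.75
position: [0.4725, 0.1671, 0.0836]
tool_rot: [[1.0, -0.01, -0.001], [-0.01, -1.0, -0.002], [-0.001, 0.002, -1.0]]
ft_force: [-5.7, 0.4, 11.5]
grip_width: 0.0295
```

```bash
python3 -c "
from h import *
plan((.4725,.168,.085),-50)"
```

```text
t 9.75 pos [0.4725 0.1671 0.0836] yaw -0.6 turnz(CW+) 10.79 rotvec [ 2.8000e-02 -3.0000e-03  1.0787e+01] shift after turn [-0.017 -0.015 -0.036] max 0.04 q [ 6. 28. 96. -0. 56.  7.] F [-5.7  0.4 11.5] M [0.36 0.94 0.76] w 0.0295
```

Request:
step_arm:
  steps:
    - {"xyz": [0,0,0.002],"turn": [0,0,0.8],"gripper": -0.6}
    - {"xyz": [0,0,0.002],"turn": [0,0,0.8],"gripper": -0.6}
    - {"xyz": [0,0,0.002],"turn": [0,0,0.8],"gripper": -0.6}

```text
time_s: 10.0
position: [0.4729, 0.1681, 0.0832]
tool_rot: [[0.979, -0.202, 0.001], [-0.202, -0.979, 0.001], [0.0, -0.001, -1.0]]
ft_force: [-2.2, 5.1, 9.0]
grip_width: 0.0295
```

```bash
python3 -c "
from h import *
plan((.4725,.168,.085),-50)"
```

```text
t 10.0 pos [0.4729 0.1681 0.0832] yaw -11.6 turnz(CW+) 8.37 rotvec [-1.000e-02 -2.000e-03  8.371e+00] shift after turn [-0.004  0.009 -0.044] max 0.04 q [ 6. 28. 96.  0. 56. 18.] F [-2.2  5.1  9. ] M [0.94 0.47 0.37] w 0.0295
```

The torque peaked at 0.76 N·m after about 55° and then the grip slipped, so this looks like the stop. Releasing, backing off toward the large jar, and checking.

Request:
step_arm:
  steps:
    - {"xyz": [0,0,0],"turn": [0,0,0],"gripper": 0.0}
    - {"xyz": [0,0,0],"turn": [0,0,0],"gripper": 0.4}
    - {"xyz": [0,0,0],"turn": [0,0,0],"gripper": 0.4}
    - {"xyz": [0,0,0],"turn": [0,0,0],"gripper": 0.4}
    - {"xyz": [0,0,-0.3],"turn": [0,0,0],"gripper": 0.4}
    - {"xyz": [0,0,-0.7],"turn": [0,0,0],"gripper": 0.4}
    - {"xyz": [0,0,-0.9],"turn": [0,0,0],"gripper": 0.4}
    - {"xyz": [0,0,-0.9],"turn": [0,0,0],"gripper": 0.4}
    - {"xyz": [0,0,-0.7],"turn": [0,0,0],"gripper": 0.4}
    - {"xyz": [0,0,-0.3],"turn": [0,0,0],"gripper": 0.4}
    - {"xyz": [0,0,0],"turn": [0,0,-0.9],"gripper": 0.4}
    - {"xyz": [0,0,0],"turn": [0,0,-0.9],"gripper": 0.4}
    - {"xyz": [0,0,0],"turn": [0,0,-0.9],"gripper": 0.4}
    - {"xyz": [0,0,0],"turn": [0,0,-0.9],"gripper": 0.4}
    - {"xyz": [0,0,0],"turn": [0,0,-0.9],"gripper": 0.4}
    - {"xyz": [0,0,0],"turn": [0,0,-0.9],"gripper": 0.4}
    - {"xyz": [0,0,0],"turn": [0,0,-0.9],"gripper": 0.4}
    - {"xyz": [0,0,0],"turn": [0,0,0],"gripper": 0.4}

```text
time_s: 11.5
position: [0.473, 0.1676, 0.2342]
tool_rot: [[0.954, 0.301, -0.0], [0.301, -0.954, -0.0], [-0.0, -0.0, -1.0]]
ft_force: [-0.2, 0.2, 0.3]
grip_width: 0.0598
```

```bash
python3 -c "
from h import *
plan((.6549,-.1595,.237),20)"
```

```text
t 11.5 pos [0.473  0.1676 0.2342] yaw 17.5 turnz(CW+) -0.54 rotvec [-0.001  0.004 -0.54 ] shift after turn [ 1.476  9.241 -0.069] max 9.24 q [  6.  18.  83.  -0.  79. -12.] F [-0.2  0.2  0.3] M [ 0.03  0.   -0.02] w 0.0598
```

Request:
step_arm:
  steps:
    - {"xyz": [0,0,0],"turn": [0,0,-0.54],"gripper": 0.6}
    - {"xyz": [0.08,0.44,0],"turn": [0,0,0],"gripper": 0.6}
    - {"xyz": [0.14,0.88,0],"turn": [0,0,0],"gripper": 0.6}
    - {"xyz": [0.14,0.88,0],"turn": [0,0,0],"gripper": 0.6}
    - {"xyz": [0.14,0.88,0],"turn": [0,0,0],"gripper": 0.6}
    - {"xyz": [0.14,0.88,0],"turn": [0,0,0],"gripper": 0.6}
    - {"xyz": [0.14,0.88,0],"turn": [0,0,0],"gripper": 0.6}
    - {"xyz": [0.14,0.88,0],"turn": [0,0,0],"gripper": 0.6}
    - {"xyz": [0.14,0.88,0],"turn": [0,0,0],"gripper": 0.6}
    - {"xyz": [0.14,0.88,0],"turn": [0,0,0],"gripper": 0.6}
    - {"xyz": [0.14,0.88,0],"turn": [0,0,0],"gripper": 0.6}
    - {"xyz": [0.14,0.88,0],"turn": [0,0,0],"gripper": 0.6}
    - {"xyz": [0,0,0],"turn": [0,0,0],"gripper": 0.6}
    - {"xyz": [0,0,0],"turn": [0,0,0],"gripper": 0.6}

```text
time_s: 12.67
position: [0.6543, -0.1615, 0.2331]
tool_rot: [[0.942, 0.336, -0.001], [0.336, -0.942, 0.001], [-0.001, -0.001, -1.0]]
ft_force: [-0.4, 1.1, 0.5]
grip_width: 0.0683
```

```bash
python3 -c "
from h import *
plan((.6549,-.1595,.089),20)
im,d=grab('side','s3');u,v,_=proj('side',(.47,.17,.05));u,v=int(u),int(v)
im2,d2=grab('top','t3');u2,v2,_=proj('top',(.47,.17,.08));u2,v2=int(u2),int(v2)
c,st=cap('top',im2,u2,v2,.083);print(u2,v2,c,st, 'z',atd('top',u2,v2,np.median(d2[v2-2:v2+3,u2-2:u2+3])))
A=cv2.resize(im[v-40:v+40,u-40:u+40,::-1],(400,400),interpolation=cv2.INTER_CUBIC)
B=cv2.resize(im2[v2-25:v2+25,u2-25:u2+25,::-1],(400,400),interpolation=cv2.INTER_CUBIC)
cv2.imwrite('pics/s3z.png',np.hstack([A,B]))"
```

```text
t 12.67 pos [ 0.6543 -0.1615  0.2331] yaw 19.6 turnz(CW+) -0.09 rotvec [-0.013  0.013 -0.085] shift after turn [ 0.031 -0.042  3.603] max 3.6 q [-24.  35.  53.   0.  91. -44.] F [-0.4  1.1  0.5] M [ 0.01 -0.03  0.05] w 0.0683
286 238 [0.47176414 0.1690833  0.083     ] [10  8  7  8 46] z [0.47083138 0.17191162 0.08423261]
```

View pics/s3z.png

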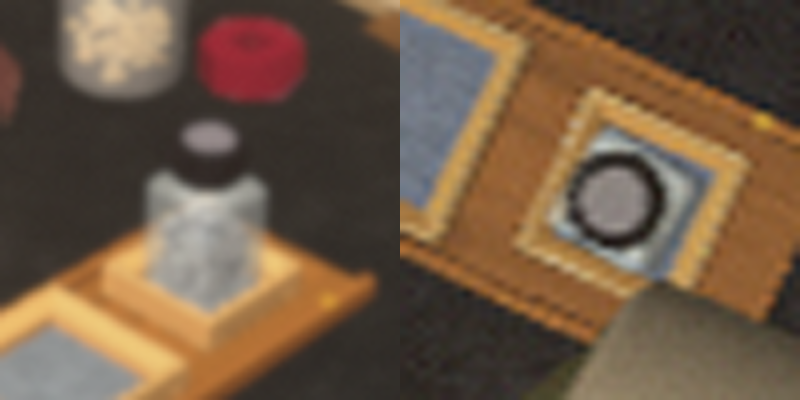

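The small jar is down square in its pocket, cap centre (0.4718, 0.1691). On to the large jar, now directly below.

Request:
step_arm:
  steps:
    - {"xyz": [0.03,-0.04,0.7],"turn": [0,0,0],"gripper": 0.6}
    - {"xyz": [0,0,0.7],"turn": [0,0,0],"gripper": 0.6}
    - {"xyz": [0,0,0.7],"turn": [0,0,0],"gripper": 0.6}
    - {"xyz": [0,0,0.7],"turn": [0,0,0],"gripper": 0.6}
    - {"xyz": [0,0,0.5],"turn": [0,0,0],"gripper": 0.6}
    - {"xyz": [0,0,0.3],"turn": [0,0,0],"gripper": 0.6}
    - {"xyz": [0,0,0.02],"turn": [0,0,0],"gripper": 0.4}
    - {"xyz": [0,0,0],"turn": [0,0,0],"gripper": 0.2}
    - {"xyz": [0,0,0],"turn": [0,0,0],"gripper": 0.05}
    - {"xyz": [0,0,0],"turn": [0,0,0],"gripper": -0.1}
    - {"xyz": [0,0,0],"turn": [0,0,0],"gripper": -0.3}
    - {"xyz": [0,0,0],"turn": [0,0,0],"gripper": -0.3}
    - {"xyz": [0,0,0],"turn": [0,0,0],"gripper": -0.3}
  squeeze: 50

```text
time_s: 13.85
position: [0.6552, -0.1581, 0.0914]
tool_rot: [[0.941, 0.339, 0.002], [0.339, -0.941, -0.001], [0.002, 0.002, -1.0]]
ft_force: [-2.6, 0.0, 6.4]
grip_width: 0.0413
```

Request:
step_arm:
  steps:
    - {"xyz": [0,0,-0.1],"turn": [0,0,0],"gripper": -0.3}
    - {"xyz": [0,0,-0.3],"turn": [0,0,0],"gripper": -0.3}
    - {"xyz": [0,0,-0.6],"turn": [0,0,0],"gripper": -0.3}
    - {"xyz": [0,0,-0.8],"turn": [0,0,0],"gripper": -0.3}
    - {"xyz": [0,0,-0.8],"turn": [0,0,0],"gripper": -0.3}
    - {"xyz": [0,0,-0.4],"turn": [0,0,0],"gripper": -0.3}
    - {"xyz": [0,0,-0.1],"turn": [0,0,0],"gripper": -0.3}
    - {"xyz": [0,0,0],"turn": [0,0,0],"gripper": -0.3}

```text
time_s: 14.52
position: [0.6549, -0.158, 0.215]
tool_rot: [[0.941, 0.339, 0.002], [0.339, -0.941, -0.001], [0.002, 0.002, -1.0]]
ft_force: [0.6, -0.1, -2.1]
grip_width: 0.0413
```

```bash
python3 -c "
from h import *
plan((.5093,.254,.2),-7.5)
im,d=grab('side','s4');u,v,_=proj('side',(.655,-.16,.17));u,v=int(u),int(v);print(u,v)
cv2.imwrite('pics/s4z.png',cv2.resize(im[v-60:v+60,u-70:u+70,::-1],None,fx=4,fy=4,interpolation=cv2.INTER_CUBIC))"
```

```text
t 14.52 pos [ 0.6549 -0.158   0.215 ] yaw 19.8 turnz(CW+) 5.96 rotvec [ 0.015 -0.027  5.964] shift after turn [-4.954 -9.737  0.375] max 9.74 q [-24.  36.  56.   0.  88. -43.] F [ 0.6 -0.1 -2.1] M [ 0.05 -0.02  0.04] w 0.0413
306 109
```

View pics/s4z.png

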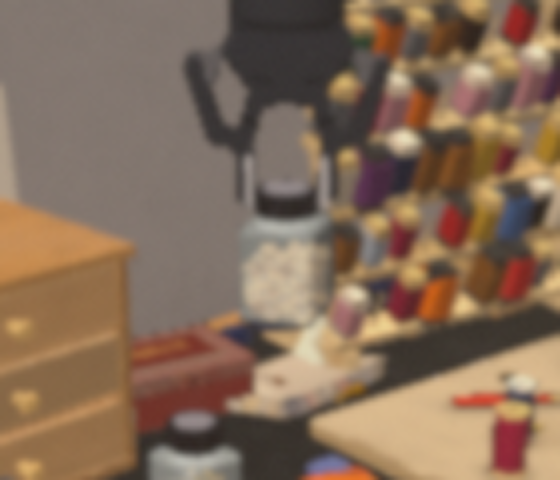

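Large jar held upright. Turning it −27° and carrying it over the middle holder.

Request:
step_arm:
  steps:
    - {"xyz": [0,0,0],"turn": [0,0,0.46],"gripper": -0.3}
    - {"xyz": [0,0,0],"turn": [0,0,0.9],"gripper": -0.3}
    - {"xyz": [0,0,0],"turn": [0,0,0.9],"gripper": -0.3}
    - {"xyz": [0,0,0],"turn": [0,0,0.9],"gripper": -0.3}
    - {"xyz": [0,0,0],"turn": [0,0,0.9],"gripper": -0.3}
    - {"xyz": [0,0,0],"turn": [0,0,0.9],"gripper": -0.3}
    - {"xyz": [0,0,0],"turn": [0,0,0.7],"gripper": -0.3}
    - {"xyz": [0,0,0],"turn": [0,0,0.3],"gripper": -0.3}
    - {"xyz": [0,0,0],"turn": [0,0,0],"gripper": -0.3}

```text
time_s: 15.32
position: [0.6543, -0.1578, 0.2119]
tool_rot: [[0.991, -0.13, -0.003], [-0.13, -0.991, 0.001], [-0.003, -0.001, -1.0]]
ft_force: [-0.3, 0.8, -2.4]
grip_width: 0.0413
```

Request:
step_arm:
  steps:
    - {"xyz": [-0.15,-0.3,0],"turn": [0,0,0],"gripper": -0.3}
    - {"xyz": [-0.3,-0.6,0],"turn": [0,0,0],"gripper": -0.3}
    - {"xyz": [-0.4,-0.8,0],"turn": [0,0,0],"gripper": -0.3}
    - {"xyz": [-0.4,-0.8,0],"turn": [0,0,0],"gripper": -0.3}
    - {"xyz": [-0.4,-0.8,0],"turn": [0,0,0],"gripper": -0.3}
    - {"xyz": [-0.4,-0.8,0],"turn": [0,0,0],"gripper": -0.3}
    - {"xyz": [-0.4,-0.8,0],"turn": [0,0,0],"gripper": -0.3}
    - {"xyz": [-0.4,-0.8,0],"turn": [0,0,0],"gripper": -0.3}
    - {"xyz": [-0.4,-0.8,0],"turn": [0,0,0],"gripper": -0.3}
    - {"xyz": [-0.4,-0.8,0],"turn": [0,0,0],"gripper": -0.3}
    - {"xyz": [-0.4,-0.8,0],"turn": [0,0,0],"gripper": -0.3}
    - {"xyz": [-0.4,-0.74,0],"turn": [0,0,0],"gripper": -0.3}
    - {"xyz": [-0.3,-0.5,0],"turn": [0,0,0],"gripper": -0.3}
    - {"xyz": [-0.2,-0.2,0],"turn": [0,0,0],"gripper": -0.3}
    - {"xyz": [0,0,0],"turn": [0,0,0],"gripper": -0.3}
    - {"xyz": [0,0,0],"turn": [0,0,0],"gripper": -0.3}

```text
time_s: 16.65
position: [0.508, 0.2459, 0.2133]
tool_rot: [[0.992, -0.129, -0.0], [-0.129, -0.992, -0.001], [-0.0, 0.001, -1.0]]
ft_force: [0.2, -0.4, -1.9]
grip_width: 0.041
```

```bash
python3 -c "
from h import *
plan((.5093,.254,.112),-7.5)
im,d=grab('side','s5');u,v,_=proj('side',(.509,.254,.06));u,v=int(u),int(v)
im2,d2=grab('top','t5');u2,v2,_=proj('top',(.51,.254,.06));u2,v2=int(u2),int(v2)
A=cv2.resize(im[v-60:v+60,u-60:u+60,::-1],(480,480),interpolation=cv2.INTER_CUBIC)
B=cv2.resize(im2[v2-40:v2+40,u2-25:u2+25,::-1],(300,480),interpolation=cv2.INTER_CUBIC)
cv2.imwrite('pics/s5z.png',np.hstack([A,B]))"
```

```text
t 16.65 pos [0.508  0.2459 0.2133] yaw -7.4 turnz(CW+) 0.02 rotvec [0.007 0.005 0.022] shift after turn [ 0.006 -0.205  2.532] max 2.53 q [14. 25. 76. -0. 79. 21.] F [ 0.2 -0.4 -1.9] M [-0.04 -0.04  0.02] w 0.041
```

View pics/s5z.png

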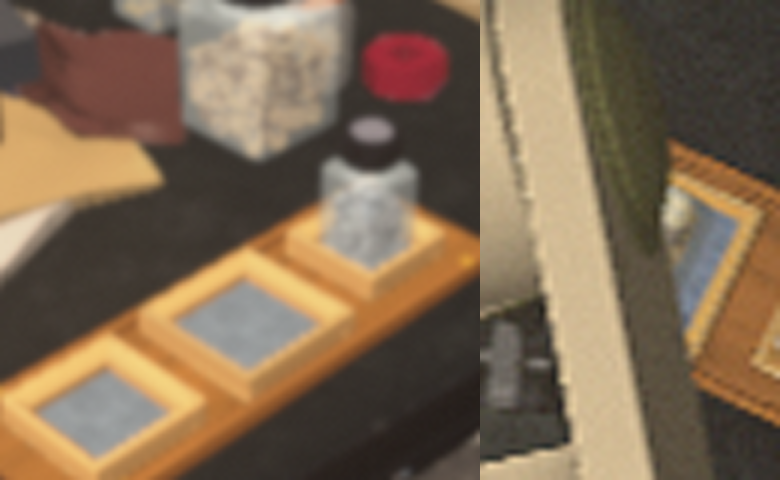

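Request:
step_arm:
  steps:
    - {"xyz": [0,-0.2,0],"turn": [0,0,0],"gripper": -0.3}
    - {"xyz": [0,0,0.3],"turn": [0,0,0],"gripper": -0.3}
    - {"xyz": [0,0,0.5],"turn": [0,0,0],"gripper": -0.3}
    - {"xyz": [0,0,0.5],"turn": [0,0,0],"gripper": -0.3}
    - {"xyz": [0,0,0.5],"turn": [0,0,0],"gripper": -0.3}
    - {"xyz": [0,0,0.3],"turn": [0,0,0],"gripper": -0.3}
    - {"xyz": [0,0,0.2],"turn": [0,0,0],"gripper": -0.3}
    - {"xyz": [0,0,0.1],"turn": [0,0,0],"gripper": -0.3}
    - {"xyz": [0,0,0.1],"turn": [0,0,0],"gripper": -0.3}
    - {"xyz": [0,0,0.05],"turn": [0,0,0],"gripper": -0.3}
    - {"xyz": [0,0,0.05],"turn": [0,0,0],"gripper": -0.3}
    - {"xyz": [0,0,0.05],"turn": [0,0,0],"gripper": -0.3}
    - {"xyz": [0,0,0],"turn": [0,0,0],"gripper": -0.3}

```text
time_s: 17.83
position: [0.5092, 0.2541, 0.1076]
tool_rot: [[0.991, -0.13, 0.0], [-0.13, -0.991, 0.0], [0.0, -0.0, -1.0]]
ft_force: [-0.7, 0.3, -1.5]
grip_width: 0.041
```

Request:
step_arm:
  steps:
    - {"xyz": [0,0,0.04],"turn": [0,0,0],"gripper": -0.3}
    - {"xyz": [0,0,0.04],"turn": [0,0,0],"gripper": -0.3}
    - {"xyz": [0,0,0],"turn": [0,0,0],"gripper": -0.3}

```text
time_s: 18.08
position: [0.5091, 0.2541, 0.1042]
tool_rot: [[0.991, -0.13, -0.0], [-0.13, -0.991, -0.0], [-0.0, 0.0, -1.0]]
ft_force: [-0.1, -0.1, -2.3]
grip_width: 0.0408
```

Request:
step_arm:
  steps:
    - {"xyz": [0,0,0.04],"turn": [0,0,0],"gripper": -0.3}
    - {"xyz": [0,0,0.04],"turn": [0,0,0],"gripper": -0.3}
    - {"xyz": [0,0,0],"turn": [0,0,0],"gripper": -0.3}

```text
time_s: 18.33
position: [0.509, 0.2541, 0.1009]
tool_rot: [[0.991, -0.13, -0.0], [-0.13, -0.991, -0.0], [-0.0, 0.0, -1.0]]
ft_force: [-0.9, 0.0, -2.4]
grip_width: 0.0409
```

Request:
step_arm:
  steps:
    - {"xyz": [0,0,0.025],"turn": [0,0,0],"gripper": -0.3}
    - {"xyz": [0,0,0.025],"turn": [0,0,0],"gripper": -0.3}
    - {"xyz": [0,0,0],"turn": [0,0,0],"gripper": -0.3}

```text
time_s: 18.58
position: [0.5092, 0.2543, 0.0997]
tool_rot: [[0.991, -0.13, 0.0], [-0.13, -0.991, 0.0], [0.0, -0.0, -1.0]]
ft_force: [-2.3, -0.6, 4.0]
grip_width: 0.0409
```

Request:
step_arm:
  steps:
    - {"xyz": [0,0,0.02],"turn": [0,0,0.5],"gripper": -0.3}
    - {"xyz": [0,0,0.004],"turn": [0,0,0.8],"gripper": -0.3}
    - {"xyz": [0,0,0.004],"turn": [0,0,0.8],"gripper": -0.3}
    - {"xyz": [0,0,0.004],"turn": [0,0,0.8],"gripper": -0.3}
    - {"xyz": [0,0,0.004],"turn": [0,0,0.8],"gripper": -0.3}
    - {"xyz": [0,0,0.004],"turn": [0,0,0.8],"gripper": -0.3}

```text
time_s: 19.08
position: [0.5095, 0.2543, 0.0986]
tool_rot: [[0.881, -0.474, 0.002], [-0.474, -0.881, 0.0], [0.001, -0.001, -1.0]]
ft_force: [-1.5, 1.0, 6.7]
grip_width: 0.0414
```

```bash
python3 -c "
from h import *
plan((.5093,.254,.1),-100)"
```

```text
t 19.08 pos [0.5095 0.2543 0.0986] yaw -28.3 turnz(CW+) 15.65 rotvec [-2.5000e-02 -5.0000e-03  1.5648e+01] shift after turn [ 0.009  0.004 -0.035] max 0.04 q [15. 32. 84.  0. 64. 43.] F [-1.5  1.   6.7] M [-0.07  0.16  0.04] w 0.0414
```

Request:
step_arm:
  steps:
    - {"xyz": [0,0,0.004],"turn": [0,0,0.8],"gripper": -0.3}
    - {"xyz": [0,0,0.004],"turn": [0,0,0.8],"gripper": -0.3}
    - {"xyz": [0,0,0.004],"turn": [0,0,0.8],"gripper": -0.3}
    - {"xyz": [0,0,0.004],"turn": [0,0,0.8],"gripper": -0.3}

```text
time_s: 19.42
position: [0.5098, 0.2543, 0.0981]
tool_rot: [[0.732, -0.681, 0.003], [-0.681, -0.732, 0.001], [0.002, -0.002, -1.0]]
ft_force: [0.7, 0.9, 6.1]
grip_width: 0.0411
```

```bash
python3 -c "
from h import *
plan((.5093,.254,.1),-100)"
```

```text
t 19.42 pos [0.5098 0.2543 0.0981] yaw -42.9 turnz(CW+) 12.45 rotvec [-3.5000e-02 -5.0000e-03  1.2448e+01] shift after turn [ 0.01   0.012 -0.048] max 0.05 q [15. 32. 84. -0. 64. 58.] F [0.7 0.9 6.1] M [ 0.01 -0.27  0.15] w 0.0411
```

Request:
step_arm:
  steps:
    - {"xyz": [0,0,0.004],"turn": [0,0,0.8],"gripper": -0.3}
    - {"xyz": [0,0,0.004],"turn": [0,0,0.8],"gripper": -0.3}
    - {"xyz": [0,0,0.004],"turn": [0,0,0.8],"gripper": -0.3}

```text
time_s: 19.67
position: [0.5093, 0.2541, 0.0979]
tool_rot: [[0.591, -0.807, 0.002], [-0.807, -0.591, -0.001], [0.002, -0.001, -1.0]]
ft_force: [-4.1, -1.1, 12.4]
grip_width: 0.0412
```

```bash
python3 -c "
from h import *
plan((.5093,.254,.1),-100)"
```

```text
t 19.67 pos [0.5093 0.2541 0.0979] yaw -53.8 turnz(CW+) 10.09 rotvec [-0.018 -0.015 10.086] shift after turn [ 0.003 -0.001 -0.051] max 0.05 q [15. 32. 84. -0. 64. 68.] F [-4.1 -1.1 12.4] M [-0.36  0.82  1.61] w 0.0412
```

Request:
step_arm:
  steps:
    - {"xyz": [0,0,0.004],"turn": [0,0,0.8],"gripper": -0.3}
    - {"xyz": [0,0,0.004],"turn": [0,0,0.8],"gripper": -0.3}
    - {"xyz": [0,0,0.004],"turn": [0,0,0.8],"gripper": -0.3}

```text
time_s: 19.92
position: [0.5085, 0.254, 0.0979]
tool_rot: [[0.424, -0.906, -0.0], [-0.906, -0.424, -0.0], [0.0, 0.0, -1.0]]
ft_force: [-9.9, -2.9, 20.2]
grip_width: 0.0407
```

```bash
python3 -c "
from h import *
plan((.5093,.254,.1),-100)"
```

```text
t 19.92 pos [0.5085 0.254  0.0979] yaw -64.9 turnz(CW+) 7.65 rotvec [ 2.000e-03 -4.000e-03  7.651e+00] shift after turn [-0.003 -0.019 -0.052] max 0.05 q [15. 32. 84. -0. 64. 80.] F [-9.9 -2.9 20.2] M [-0.5   1.61  0.09] w 0.0407
```

The torque went to 1.6 N·m and then dropped. I'll release, raise and look.

Request:
step_arm:
  steps:
    - {"xyz": [0,0,-0.03],"turn": [0,0,0],"gripper": -0.3}
    - {"xyz": [0,0,0],"turn": [0,0,0],"gripper": 0.2}
    - {"xyz": [0,0,0],"turn": [0,0,0],"gripper": 0.5}
    - {"xyz": [0,0,0],"turn": [0,0,0],"gripper": 0.5}
    - {"xyz": [0,0,0],"turn": [0,0,0],"gripper": 0.5}
    - {"xyz": [0,0,-0.3],"turn": [0,0,0],"gripper": 0.5}
    - {"xyz": [0,0,-0.7],"turn": [0,0,0],"gripper": 0.5}
    - {"xyz": [0,0,-0.9],"turn": [0,0,0],"gripper": 0.5}
    - {"xyz": [0,0,-0.9],"turn": [0,0,-0.9],"gripper": 0.5}
    - {"xyz": [0,0,-0.7],"turn": [0,0,-0.9],"gripper": 0.5}
    - {"xyz": [0,0,0],"turn": [0,0,-0.9],"gripper": 0.5}
    - {"xyz": [0,0,0],"turn": [0,0,-0.9],"gripper": 0.5}
    - {"xyz": [0,0,0],"turn": [0,0,-0.9],"gripper": 0.5}
    - {"xyz": [0,0,0],"turn": [0,0,-0.9],"gripper": 0.5}
    - {"xyz": [0,0,0],"turn": [0,0,-0.9],"gripper": 0.5}
    - {"xyz": [0,0,0],"turn": [0,0,-0.9],"gripper": 0.5}
    - {"xyz": [0,0,0],"turn": [0,0,-0.9],"gripper": 0.5}
    - {"xyz": [0,0,0],"turn": [0,0,-0.9],"gripper": 0.5}
    - {"xyz": [0,0,0],"turn": [0,0,-0.9],"gripper": 0.5}
    - {"xyz": [0,0,0],"turn": [0,0,0],"gripper": 0.5}

```text
time_s: 21.58
position: [0.5092, 0.2541, 0.237]
tool_rot: [[0.944, -0.33, -0.0], [-0.33, -0.944, -0.0], [-0.0, 0.0, -1.0]]
ft_force: [-0.7, 0.0, -0.0]
grip_width: 0.064
```

```bash
python3 -c "
from h import *
plan((.6815,-.0542,.235),0)"
```

```text
t 21.58 pos [0.5092 0.2541 0.237 ] yaw -19.3 turnz(CW+) -4.2 rotvec [ 2.0e-03  4.0e-03 -4.2e+00] shift after turn [4.307 7.708 0.049] max 7.71 q [15. 24. 73. -0. 83. 34.] F [-0.7  0.  -0. ] M [0.   0.01 0.02] w 0.064
```

Request:
step_arm:
  steps:
    - {"xyz": [0,0,0],"turn": [0,0,-0.84],"gripper": 0.5}
    - {"xyz": [0,0,0],"turn": [0,0,-0.84],"gripper": 0.5}
    - {"xyz": [0,0,0],"turn": [0,0,-0.84],"gripper": 0.5}
    - {"xyz": [0,0,0],"turn": [0,0,-0.84],"gripper": 0.5}
    - {"xyz": [0,0,0],"turn": [0,0,-0.84],"gripper": 0.5}
    - {"xyz": [0.33,0.59,0],"turn": [0,0,0],"gripper": 0.5}
    - {"xyz": [0.44,0.79,0],"turn": [0,0,0],"gripper": 0.5}
    - {"xyz": [0.44,0.79,0],"turn": [0,0,0],"gripper": 0.5}
    - {"xyz": [0.44,0.79,0],"turn": [0,0,0],"gripper": 0.5}
    - {"xyz": [0.44,0.79,0],"turn": [0,0,0],"gripper": 0.5}
    - {"xyz": [0.44,0.79,0],"turn": [0,0,0],"gripper": 0.5}
    - {"xyz": [0.44,0.79,0],"turn": [0,0,0],"gripper": 0.5}
    - {"xyz": [0.44,0.79,0],"turn": [0,0,0],"gripper": 0.5}
    - {"xyz": [0.44,0.79,0],"turn": [0,0,0],"gripper": 0.5}
    - {"xyz": [0.44,0.79,0],"turn": [0,0,0],"gripper": 0.5}
    - {"xyz": [0,0,0],"turn": [0,0,0],"gripper": 0.5}
    - {"xyz": [0,0,0],"turn": [0,0,0],"gripper": 0.5}

```text
time_s: 23.0
position: [0.6803, -0.0561, 0.236]
tool_rot: [[1.0, -0.007, -0.001], [-0.007, -1.0, 0.0], [-0.001, -0.0, -1.0]]
ft_force: [0.1, 1.2, 0.6]
grip_width: 0.0639
```

```bash
python3 -c "
from h import *
plan((.6815,-.0542,.083),0)
im,d=grab('side','s6');u,v,_=proj('side',(.49,.21,.05));u,v=int(u),int(v)
im2,d2=grab('top','t6');u2,v2,_=proj('top',(.49,.21,.08));u2,v2=int(u2),int(v2)
for n,p in(('large',(.509,.254,.09)),('small',(.472,.169,.083))):
  a,b,_=proj('top',p);a,b=int(a),int(b);print(n,cap('top',im2,a,b,p[2])[0],'z',atd('top',a,b,np.mean(d2[b-2:b+3,a-2:a+3])))
A=cv2.resize(im[v-50:v+50,u-50:u+50,::-1],(400,400),interpolation=cv2.INTER_CUBIC)
B=cv2.resize(im2[v2-40:v2+40,u2-40:u2+40,::-1],(400,400),interpolation=cv2.INTER_CUBIC)
cv2.imwrite('pics/s6z.png',np.hstack([A,B]))"
```

```text
t 23.0 pos [ 0.6803 -0.0561  0.236 ] yaw -0.4 turnz(CW+) -0.09 rotvec [-0.005  0.015 -0.09 ] shift after turn [ 0.029 -0.048  3.826] max 3.83 q [-15.  36.  51.   0.  92. -14.] F [0.1 1.2 0.6] M [ 0.01  0.03 -0.01] w 0.0639
large [0.50930889 0.25400396 0.09      ] z [0.51078972 0.25355124 0.09606103]
small [0.47163514 0.16900553 0.083     ] z [0.47331486 0.16936379 0.08462647]
```

View pics/s6z.png

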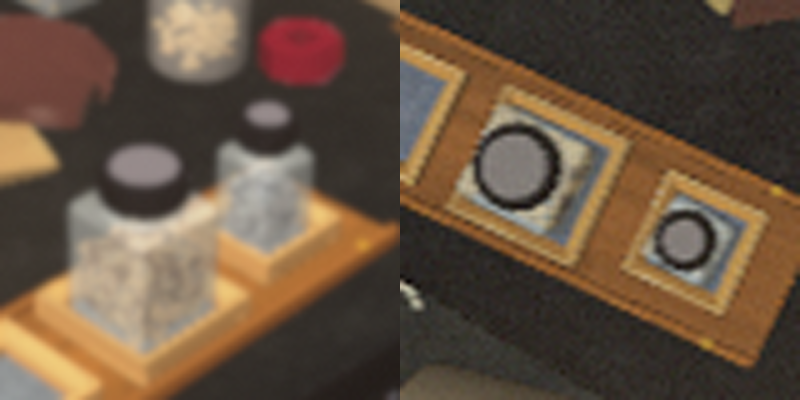

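Both jars are seated and square in the picture, and their cap heights are consistent with home. On to the medium jar.

Request:
step_arm:
  steps:
    - {"xyz": [0.03,-0.05,0.7],"turn": [0,0,0],"gripper": 0.5}
    - {"xyz": [0,0,0.8],"turn": [0,0,0],"gripper": 0.5}
    - {"xyz": [0,0,0.8],"turn": [0,0,0],"gripper": 0.5}
    - {"xyz": [0,0,0.7],"turn": [0,0,0],"gripper": 0.5}
    - {"xyz": [0,0,0.5],"turn": [0,0,0],"gripper": 0.5}
    - {"xyz": [0,0,0.3],"turn": [0,0,0],"gripper": 0.5}
    - {"xyz": [0,0,0],"turn": [0,0,0],"gripper": 0.3}
    - {"xyz": [0,0,0],"turn": [0,0,0],"gripper": 0.1}
    - {"xyz": [0,0,0],"turn": [0,0,0],"gripper": -0.05}
    - {"xyz": [0,0,0],"turn": [0,0,0],"gripper": -0.2}
    - {"xyz": [0,0,0],"turn": [0,0,0],"gripper": -0.4}
    - {"xyz": [0,0,0],"turn": [0,0,0],"gripper": -0.4}
    - {"xyz": [0,0,0],"turn": [0,0,0],"gripper": -0.4}
  squeeze: 45

```text
time_s: 24.18
position: [0.6818, -0.0523, 0.087]
tool_rot: [[1.0, -0.003, 0.003], [-0.003, -1.0, -0.0], [0.003, 0.0, -1.0]]
ft_force: [-1.2, 1.0, 7.0]
grip_width: 0.0352
```

Request:
step_arm:
  steps:
    - {"xyz": [0,0,-0.1],"turn": [0,0,0],"gripper": -0.4}
    - {"xyz": [0,0,-0.3],"turn": [0,0,0],"gripper": -0.4}
    - {"xyz": [0,0,-0.6],"turn": [0,0,0],"gripper": -0.4}
    - {"xyz": [0,0,-0.8],"turn": [0,0,0],"gripper": -0.4}
    - {"xyz": [0,0,-0.8],"turn": [0,0,0],"gripper": -0.4}
    - {"xyz": [0,0,-0.6],"turn": [0,0,0],"gripper": -0.4}
    - {"xyz": [0,0,-0.3],"turn": [0,0,0],"gripper": -0.4}
    - {"xyz": [0,0,0],"turn": [0,0,0],"gripper": -0.4}

```text
time_s: 24.85
position: [0.6819, -0.0526, 0.2297]
tool_rot: [[1.0, -0.003, 0.007], [-0.003, -1.0, -0.002], [0.007, 0.002, -1.0]]
ft_force: [0.2, -0.7, -1.4]
grip_width: 0.0351
```

```bash
python3 -c "
from h import *
plan((.547,.339,.22),0)"
```

```text
t 24.85 pos [ 0.6819 -0.0526  0.2297] yaw -0.2 turnz(CW+) -0.03 rotvec [ 0.022 -0.084 -0.033] shift after turn [-3.373 -9.789  0.242] max 9.79 q [-14.  36.  52.  -0.  91. -14.] F [ 0.2 -0.7 -1.4] M [-0.02  0.04 -0.03] w 0.0351
```

Request:
step_arm:
  steps:
    - {"xyz": [-0.1,-0.3,0],"turn": [0,0,0],"gripper": -0.4}
    - {"xyz": [-0.2,-0.6,0],"turn": [0,0,0],"gripper": -0.4}
    - {"xyz": [-0.28,-0.8,0],"turn": [0,0,0],"gripper": -0.4}
    - {"xyz": [-0.28,-0.8,0],"turn": [0,0,0],"gripper": -0.4}
    - {"xyz": [-0.28,-0.8,0],"turn": [0,0,0],"gripper": -0.4}
    - {"xyz": [-0.28,-0.8,0],"turn": [0,0,0],"gripper": -0.4}
    - {"xyz": [-0.28,-0.8,0],"turn": [0,0,0],"gripper": -0.4}
    - {"xyz": [-0.28,-0.8,0],"turn": [0,0,0],"gripper": -0.4}
    - {"xyz": [-0.28,-0.8,0],"turn": [0,0,0],"gripper": -0.4}
    - {"xyz": [-0.28,-0.8,0],"turn": [0,0,0],"gripper": -0.4}
    - {"xyz": [-0.28,-0.8,0],"turn": [0,0,0],"gripper": -0.4}
    - {"xyz": [-0.25,-0.8,0],"turn": [0,0,0],"gripper": -0.4}
    - {"xyz": [-0.2,-0.6,0],"turn": [0,0,0],"gripper": -0.4}
    - {"xyz": [-0.1,-0.3,0],"turn": [0,0,0],"gripper": -0.4}
    - {"xyz": [0,0,0],"turn": [0,0,0],"gripper": -0.4}
    - {"xyz": [0,0,0],"turn": [0,0,0],"gripper": -0.4}

```text
time_s: 26.18
position: [0.5468, 0.34, 0.2242]
tool_rot: [[1.0, -0.002, -0.002], [-0.002, -1.0, -0.001], [-0.002, 0.001, -1.0]]
ft_force: [0.2, -0.1, -1.0]
grip_width: 0.0351
```

```bash
python3 -c "
from h import *
plan((.547,.339,.103),0)
im,d=grab('side','s7');u,v,_=proj('side',(.547,.339,.06));u,v=int(u),int(v)
cv2.imwrite('pics/s7z.png',cv2.resize(im[v-70:v+50,u-60:u+60,::-1],(480,480),interpolation=cv2.INTER_CUBIC))"
```

```text
t 26.18 pos [0.5468 0.34   0.2242] yaw -0.1 turnz(CW+) -0.02 rotvec [ 0.014  0.022 -0.021] shift after turn [0.005 0.025 3.029] max 3.03 q [21. 32. 60. -0. 87. 21.] F [ 0.2 -0.1 -1. ] M [-0.    0.01  0.01] w 0.0351
```

View pics/s7z.png

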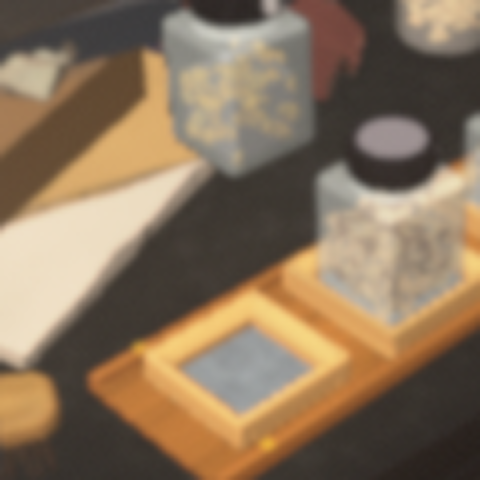

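Aligned with the pocket. Descending.

Request:
step_arm:
  steps:
    - {"xyz": [0,0.025,0.3],"turn": [0,0,0],"gripper": -0.4}
    - {"xyz": [0,0,0.6],"turn": [0,0,0],"gripper": -0.4}
    - {"xyz": [0,0,0.6],"turn": [0,0,0],"gripper": -0.4}
    - {"xyz": [0,0,0.6],"turn": [0,0,0],"gripper": -0.4}
    - {"xyz": [0,0,0.4],"turn": [0,0,0],"gripper": -0.4}
    - {"xyz": [0,0,0.2],"turn": [0,0,0],"gripper": -0.4}
    - {"xyz": [0,0,0.1],"turn": [0,0,0],"gripper": -0.4}
    - {"xyz": [0,0,0.1],"turn": [0,0,0],"gripper": -0.4}
    - {"xyz": [0,0,0.05],"turn": [0,0,0],"gripper": -0.4}
    - {"xyz": [0,0,0.05],"turn": [0,0,0],"gripper": -0.4}
    - {"xyz": [0,0,0],"turn": [0,0,0],"gripper": -0.4}

```text
time_s: 27.15
position: [0.5476, 0.339, 0.1056]
tool_rot: [[1.0, -0.003, 0.001], [-0.003, -1.0, 0.0], [0.001, -0.0, -1.0]]
ft_force: [-0.2, -0.4, -1.3]
grip_width: 0.0351
```

Request:
step_arm:
  steps:
    - {"xyz": [0,0,0.04],"turn": [0,0,0],"gripper": -0.4}
    - {"xyz": [0,0,0.04],"turn": [0,0,0],"gripper": -0.4}
    - {"xyz": [0,0,0],"turn": [0,0,0],"gripper": -0.4}

```text
time_s: 27.4
position: [0.5479, 0.3395, 0.1028]
tool_rot: [[1.0, -0.002, 0.002], [-0.002, -1.0, 0.001], [0.002, -0.001, -1.0]]
ft_force: [1.6, 1.4, 1.7]
grip_width: 0.035
```

Request:
step_arm:
  steps:
    - {"xyz": [0,0,0.03],"turn": [0,0,0],"gripper": -0.4}
    - {"xyz": [0,0,0.03],"turn": [0,0,0],"gripper": -0.4}
    - {"xyz": [0,0,0],"turn": [0,0,0],"gripper": -0.4}

```text
time_s: 27.65
position: [0.5477, 0.3394, 0.1003]
tool_rot: [[1.0, -0.002, 0.002], [-0.002, -1.0, 0.001], [0.002, -0.001, -1.0]]
ft_force: [1.2, 1.0, -1.0]
grip_width: 0.0352
```

Request:
step_arm:
  steps:
    - {"xyz": [0,0,0.035],"turn": [0,0,0],"gripper": -0.4}
    - {"xyz": [0,0,0.035],"turn": [0,0,0],"gripper": -0.4}
    - {"xyz": [0,0,0],"turn": [0,0,0],"gripper": -0.4}

```text
time_s: 27.9
position: [0.5474, 0.339, 0.0963]
tool_rot: [[1.0, -0.003, -0.0], [-0.003, -1.0, 0.0], [-0.0, -0.0, -1.0]]
ft_force: [0.9, 2.2, -0.2]
grip_width: 0.0347
```

Request:
step_arm:
  steps:
    - {"xyz": [0,0,0.03],"turn": [0,0,0],"gripper": -0.4}
    - {"xyz": [0,0,0.03],"turn": [0,0,0],"gripper": -0.4}
    - {"xyz": [0,0,0],"turn": [0,0,0],"gripper": -0.4}

```text
time_s: 28.15
position: [0.5476, 0.3397, 0.0954]
tool_rot: [[1.0, -0.003, 0.001], [-0.003, -1.0, 0.002], [0.001, -0.002, -1.0]]
ft_force: [-0.5, 3.9, 7.0]
grip_width: 0.0352
```

Request:
step_arm:
  steps:
    - {"xyz": [0,0,0.02],"turn": [0,0,0],"gripper": -0.4}
    - {"xyz": [0,0,0.02],"turn": [0,0,0],"gripper": -0.4}
    - {"xyz": [0,0,0],"turn": [0,0,0],"gripper": -0.4}

```text
time_s: 28.4
position: [0.5476, 0.3402, 0.0948]
tool_rot: [[1.0, -0.002, 0.002], [-0.002, -1.0, 0.003], [0.002, -0.003, -1.0]]
ft_force: [-2.0, 5.2, 13.4]
grip_width: 0.035
```

Seated at 0.095, as predicted. Turning clockwise.

Request:
step_arm:
  steps:
    - {"xyz": [0,0,0],"turn": [0,0,0.5],"gripper": -0.4}
    - {"xyz": [0,0,0.004],"turn": [0,0,0.8],"gripper": -0.4}
    - {"xyz": [0,0,0.004],"turn": [0,0,0.8],"gripper": -0.4}
    - {"xyz": [0,0,0.004],"turn": [0,0,0.8],"gripper": -0.4}
    - {"xyz": [0,0,0.004],"turn": [0,0,0.8],"gripper": -0.4}
    - {"xyz": [0,0,0.004],"turn": [0,0,0.8],"gripper": -0.4}

```text
time_s: 28.9
position: [0.5479, 0.3401, 0.0942]
tool_rot: [[0.934, -0.357, 0.003], [-0.357, -0.934, 0.003], [0.002, -0.004, -1.0]]
ft_force: [-1.3, 5.1, 13.2]
grip_width: 0.0349
```

```bash
python3 -c "
from h import *
plan((.547,.339,.1),-100)"
```

```text
t 28.9 pos [0.5479 0.3401 0.0942] yaw -20.9 turnz(CW+) 17.25 rotvec [-5.8000e-02  1.0000e-02  1.7249e+01] shift after turn [ 0.032  0.018 -0.146] max 0.15 q [21. 39. 71.  0. 70. 42.] F [-1.3  5.1 13.2] M [0.81 0.3  0.03] w 0.0349
```

Request:
step_arm:
  steps:
    - {"xyz": [0,0,0.004],"turn": [0,0,0.8],"gripper": -0.4}
    - {"xyz": [0,0,0.004],"turn": [0,0,0.8],"gripper": -0.4}
    - {"xyz": [0,0,0.004],"turn": [0,0,0.8],"gripper": -0.4}
    - {"xyz": [0,0,0.004],"turn": [0,0,0.8],"gripper": -0.4}

```text
time_s: 29.23
position: [0.5484, 0.3397, 0.0937]
tool_rot: [[0.814, -0.581, 0.004], [-0.581, -0.814, 0.002], [0.003, -0.004, -1.0]]
ft_force: [0.0, 2.6, 14.1]
grip_width: 0.0349
```

```bash
python3 -c "
from h import *
plan((.547,.339,.1),-100)"
```

```text
t 29.23 pos [0.5484 0.3397 0.0937] yaw -35.5 turnz(CW+) 14.07 rotvec [-6.2000e-02 -3.0000e-03  1.4068e+01] shift after turn [ 0.023  0.031 -0.157] max 0.16 q [21. 39. 71. -0. 70. 57.] F [ 0.   2.6 14.1] M [0.4  0.19 1.07] w 0.0349
```

Request:
step_arm:
  steps:
    - {"xyz": [0,0,0.004],"turn": [0,0,0.8],"gripper": -0.4}
    - {"xyz": [0,0,0.004],"turn": [0,0,0.8],"gripper": -0.4}
    - {"xyz": [0,0,0.004],"turn": [0,0,0.8],"gripper": -0.4}

```text
time_s: 29.48
position: [0.5476, 0.3391, 0.0928]
tool_rot: [[0.687, -0.727, 0.002], [-0.727, -0.687, 0.001], [0.001, -0.002, -1.0]]
ft_force: [-1.6, 1.0, 13.9]
grip_width: 0.035
```

```bash
python3 -c "
from h import *
plan((.547,.339,.1),-100)"
```

```text
t 29.48 pos [0.5476 0.3391 0.0928] yaw -46.6 turnz(CW+) 11.65 rotvec [-0.026  0.    11.648] shift after turn [ 0.006  0.015 -0.181] max 0.18 q [21. 39. 71. -0. 70. 68.] F [-1.6  1.  13.9] M [0.13 0.36 0.18] w 0.035
```

The torque peaked at 1.07 N·m and then slipped. To confirm, I'll release, turn back, regrip and turn again, which should meet the stop straight away.

Request:
step_arm:
  steps:
    - {"xyz": [0,0,-0.05],"turn": [0,0,0],"gripper": -0.1}
    - {"xyz": [0,0,-0.02],"turn": [0,0,0],"gripper": 0.2}
    - {"xyz": [0,0,0],"turn": [0,0,0],"gripper": 0.2}
    - {"xyz": [0,0,0],"turn": [0,0,-0.9],"gripper": 0.2}
    - {"xyz": [0,0,0],"turn": [0,0,-0.9],"gripper": 0.2}
    - {"xyz": [0,0,0],"turn": [0,0,-0.9],"gripper": 0.2}
    - {"xyz": [0,0,0],"turn": [0,0,-0.9],"gripper": 0.2}
    - {"xyz": [0,0,0],"turn": [0,0,-0.9],"gripper": 0.2}
    - {"xyz": [0,0,0],"turn": [0,0,-0.9],"gripper": 0.2}
    - {"xyz": [0,0,0],"turn": [0,0,0],"gripper": -0.1}
    - {"xyz": [0,0,0],"turn": [0,0,0],"gripper": -0.4}
    - {"xyz": [0,0,0],"turn": [0,0,0],"gripper": -0.4}
    - {"xyz": [0,0,0],"turn": [0,0,0],"gripper": -0.4}

```text
time_s: 30.57
position: [0.5473, 0.3389, 0.0935]
tool_rot: [[0.929, -0.371, -0.0], [-0.371, -0.929, -0.0], [-0.0, 0.0, -1.0]]
ft_force: [0.2, -0.5, 0.3]
grip_width: 0.0349
```

Request:
step_arm:
  steps:
    - {"xyz": [0,0,0],"turn": [0,0,0.6],"gripper": -0.4}
    - {"xyz": [0,0,0],"turn": [0,0,0.6],"gripper": -0.4}

```text
time_s: 30.73
position: [0.5467, 0.3388, 0.0935]
tool_rot: [[0.888, -0.459, -0.002], [-0.459, -0.888, -0.001], [-0.001, 0.002, -1.0]]
ft_force: [-2.5, -2.1, 2.0]
grip_width: 0.035
```

```bash
python3 -c "
from h import *
plan((.547,.339,.1),-100)"
```

```text
t 30.73 pos [0.5467 0.3388 0.0935] yaw -27.3 turnz(CW+) 15.85 rotvec [2.9000e-02 3.0000e-03 1.5851e+01] shift after turn [-0.006 -0.008 -0.164] max 0.16 q [21. 39. 71.  0. 70. 49.] F [-2.5 -2.1  2. ] M [-0.22  0.57  0.48] w 0.035
```

Request:
step_arm:
  steps:
    - {"xyz": [0,0,0],"turn": [0,0,0.6],"gripper": -0.4}

```text
time_s: 30.82
position: [0.5466, 0.3388, 0.0935]
tool_rot: [[0.866, -0.501, -0.002], [-0.501, -0.866, -0.001], [-0.001, 0.002, -1.0]]
ft_force: [-2.9, -1.5, 1.7]
grip_width: 0.0352
```

```bash
python3 -c "
from h import *
plan((.547,.339,.1),-100)"
```

```text
t 30.82 pos [0.5466 0.3388 0.0935] yaw -30.0 turnz(CW+) 15.26 rotvec [ 2.9000e-02 -1.0000e-03  1.5262e+01] shift after turn [-0.006 -0.008 -0.163] max 0.16 q [21. 39. 71. -0. 70. 51.] F [-2.9 -1.5  1.7] M [-0.12  0.62  1.12] w 0.0352
```

Request:
step_arm:
  steps:
    - {"xyz": [0,0,0],"turn": [0,0,0.6],"gripper": -0.4}

```text
time_s: 30.9
position: [0.5469, 0.3393, 0.0936]
tool_rot: [[0.841, -0.541, -0.001], [-0.541, -0.841, 0.0], [-0.001, 0.0, -1.0]]
ft_force: [-1.4, 0.4, -0.5]
grip_width: 0.0354
```

```bash
python3 -c "
from h import *
plan((.547,.339,.1),-100)"
```

```text
t 30.9 pos [0.5469 0.3393 0.0936] yaw -32.8 turnz(CW+) 14.66 rotvec [9.0000e-03 6.0000e-03 1.4665e+01] shift after turn [ 0.007 -0.003 -0.161] max 0.16 q [21. 39. 71.  0. 70. 54.] F [-1.4  0.4 -0.5] M [0.23 0.36 0.73] w 0.0354
```

Medium confirmed home: the torque rose to 1.1 N·m within 8°. The same test on the large jar next.

Request:
step_arm:
  steps:
    - {"xyz": [0,0,0],"turn": [0,0,0],"gripper": 0.0}
    - {"xyz": [0,0,0],"turn": [0,0,0],"gripper": 0.5}
    - {"xyz": [0,0,0],"turn": [0,0,0],"gripper": 0.5}
    - {"xyz": [0,0,0],"turn": [0,0,0],"gripper": 0.5}
    - {"xyz": [0,0,-0.5],"turn": [0,0,0],"gripper": 0.5}
    - {"xyz": [0,0,-0.8],"turn": [0,0,0],"gripper": 0.5}
    - {"xyz": [0,0,-0.7],"turn": [0,0,0],"gripper": 0.5}
    - {"xyz": [0,0,0],"turn": [0,0,0],"gripper": 0.5}

```text
time_s: 31.57
position: [0.5493, 0.3398, 0.1798]
tool_rot: [[0.842, -0.54, 0.01], [-0.54, -0.842, 0.004], [0.006, -0.008, -1.0]]
ft_force: [0.1, 0.2, 0.8]
grip_width: 0.0642
```

```bash
python3 -c "
from h import *
plan((.5093,.254,.0985),-33)"
```

```text
t 31.57 pos [0.5493 0.3398 0.1798] yaw -32.7 turnz(CW+) 0.07 rotvec [-0.105 -0.076  0.073] shift after turn [0.33  2.342 2.033] max 2.34 q [21. 34. 65. -0. 81. 54.] F [0.1 0.2 0.8] M [-0.    0.01  0.07] w 0.0642
```

Request:
step_arm:
  steps:
    - {"xyz": [0.11,0.78,0],"turn": [0,0,0],"gripper": 0.5}
    - {"xyz": [0.11,0.78,0],"turn": [0,0,0],"gripper": 0.5}
    - {"xyz": [0.11,0.78,0],"turn": [0,0,0],"gripper": 0.5}
    - {"xyz": [0,0,0],"turn": [0,0,0],"gripper": 0.5}
    - {"xyz": [0,0,0],"turn": [0,0,0],"gripper": 0.5}

```text
time_s: 31.98
position: [0.5077, 0.2522, 0.1739]
tool_rot: [[0.841, -0.541, 0.0], [-0.541, -0.841, 0.0], [0.0, -0.0, -1.0]]
ft_force: [-0.1, -0.7, -0.2]
grip_width: 0.0639
```

```bash
python3 -c "
from h import *
plan((.5093,.254,.0985),-33)"
```

```text
t 31.98 pos [0.5077 0.2522 0.1739] yaw -32.8 turnz(CW+) 0.05 rotvec [-0.001 -0.     0.048] shift after turn [ 0.008 -0.06   1.885] max 1.88 q [14. 27. 79.  0. 74. 47.] F [-0.1 -0.7 -0.2] M [ 0.06  0.02 -0.02] w 0.0639
```

Request:
step_arm:
  steps:
    - {"xyz": [0,-0.06,0.5],"turn": [0,0,0],"gripper": 0.5}
    - {"xyz": [0,0,0.6],"turn": [0,0,0],"gripper": 0.5}
    - {"xyz": [0,0,0.5],"turn": [0,0,0],"gripper": 0.5}
    - {"xyz": [0,0,0.25],"turn": [0,0,0],"gripper": 0.5}
    - {"xyz": [0,0,0],"turn": [0,0,0],"gripper": 0.2}
    - {"xyz": [0,0,0],"turn": [0,0,0],"gripper": 0}
    - {"xyz": [0,0,0],"turn": [0,0,0],"gripper": -0.3}
    - {"xyz": [0,0,0],"turn": [0,0,0],"gripper": -0.3}
    - {"xyz": [0,0,0],"turn": [0,0,0],"gripper": -0.3}

```text
time_s: 32.73
position: [0.5095, 0.2553, 0.1005]
tool_rot: [[0.842, -0.54, 0.001], [-0.54, -0.842, 0.0], [0.001, -0.001, -1.0]]
ft_force: [-0.8, 0.2, -2.2]
grip_width: 0.0409
```

Request:
step_arm:
  steps:
    - {"xyz": [0,0,0],"turn": [0,0,0.6],"gripper": -0.3}
    - {"xyz": [0,0,0],"turn": [0,0,0.6],"gripper": -0.3}

```text
time_s: 32.9
position: [0.5093, 0.2556, 0.1004]
tool_rot: [[0.785, -0.619, 0.001], [-0.619, -0.785, 0.001], [0.0, -0.001, -1.0]]
ft_force: [-1.3, 3.2, 0.2]
grip_width: 0.0412
```

```bash
python3 -c "
from h import *
plan((.5093,.254,.0985),-33)"
```

```text
t 32.9 pos [0.5093 0.2556 0.1004] yaw -38.3 turnz(CW+) -1.15 rotvec [-0.017 -0.003 -1.152] shift after turn [0.021 0.033 0.048] max 0.05 q [15. 32. 84.  0. 64. 53.] F [-1.3  3.2  0.2] M [0.42 0.22 0.77] w 0.0412
```

Request:
step_arm:
  steps:
    - {"xyz": [0,0,0],"turn": [0,0,0.6],"gripper": -0.3}

```text
time_s: 32.98
position: [0.5093, 0.2555, 0.1004]
tool_rot: [[0.755, -0.655, 0.001], [-0.655, -0.755, 0.0], [0.001, -0.001, -1.0]]
ft_force: [-0.5, 1.7, -0.6]
grip_width: 0.0408
```

```bash
python3 -c "
from h import *
plan((.5093,.254,.0985),-33)"
```

```text
t 32.98 pos [0.5093 0.2555 0.1004] yaw -41.0 turnz(CW+) -1.73 rotvec [-0.013 -0.009 -1.735] shift after turn [0.02  0.032 0.048] max 0.05 q [15. 32. 84.  0. 64. 56.] F [-0.5  1.7 -0.6] M [0.38 0.16 1.42] w 0.0408
```

Large confirmed as well (1.4 N·m at once). Now the small jar.

Request:
step_arm:
  steps:
    - {"xyz": [0,0,0],"turn": [0,0,0],"gripper": 0.0}
    - {"xyz": [0,0,0],"turn": [0,0,0],"gripper": 0.5}
    - {"xyz": [0,0,0],"turn": [0,0,0],"gripper": 0.5}
    - {"xyz": [0,0,0],"turn": [0,0,0],"gripper": 0.5}
    - {"xyz": [0,0,-0.5],"turn": [0,0,0],"gripper": 0.5}
    - {"xyz": [0,0,-0.8],"turn": [0,0,0],"gripper": 0.5}
    - {"xyz": [0,0,-0.7],"turn": [0,0,0],"gripper": 0.5}
    - {"xyz": [0,0,0],"turn": [0,0,0],"gripper": 0.5}
    - {"xyz": [0,0,0],"turn": [0,0,0],"gripper": 0.5}

```text
time_s: 33.73
position: [0.5098, 0.2552, 0.1811]
tool_rot: [[0.756, -0.655, 0.003], [-0.655, -0.756, 0.001], [0.002, -0.003, -1.0]]
ft_force: [-0.3, 0.3, -1.0]
grip_width: 0.0639
```

```bash
python3 -c "
from h import *
plan((.4717,.169,.085),-41)"
```

```text
t 33.73 pos [0.5098 0.2552 0.1811] yaw -40.9 turnz(CW+) 0.02 rotvec [-0.036 -0.025  0.016] shift after turn [0.696 2.25  2.403] max 2.4 q [15. 27. 78. -0. 75. 56.] F [-0.3  0.3 -1. ] M [ 0.02 -0.01  0.02] w 0.0639
```

Request:
step_arm:
  steps:
    - {"xyz": [0.23,0.75,0],"turn": [0,0,0],"gripper": 0.4}
    - {"xyz": [0.23,0.75,0],"turn": [0,0,0],"gripper": 0.4}
    - {"xyz": [0.23,0.75,0],"turn": [0,0,0],"gripper": 0.4}
    - {"xyz": [0,0,0],"turn": [0,0,0],"gripper": 0.4}
    - {"xyz": [0,0,0.5],"turn": [0,0,0],"gripper": 0.4}
    - {"xyz": [0,0,0.7],"turn": [0,0,0],"gripper": 0.4}
    - {"xyz": [0,0,0.6],"turn": [0,0,0],"gripper": 0.4}
    - {"xyz": [0,0,0],"turn": [0,0,0],"gripper": 0.4}

```text
time_s: 34.4
position: [0.4687, 0.1688, 0.1033]
tool_rot: [[0.755, -0.655, -0.009], [-0.655, -0.755, -0.001], [-0.006, 0.007, -1.0]]
ft_force: [-0.8, -0.2, -0.8]
grip_width: 0.0599
```

```bash
python3 -c "
from h import *
plan((.4717,.169,.085),-41)"
```

```text
t 34.4 pos [0.4687 0.1688 0.1033] yaw -40.9 turnz(CW+) 0.01 rotvec [0.084 0.078 0.012] shift after turn [ 0.054 -0.053  0.457] max 0.46 q [ 6. 26. 95.  0. 59. 47.] F [-0.8 -0.2 -0.8] M [-0.01 -0.05 -0.01] w 0.0599
```

Request:
step_arm:
  steps:
    - {"xyz": [0,0,0],"turn": [0,0,0],"gripper": 0.4}
    - {"xyz": [0,0,0],"turn": [0,0,0],"gripper": 0.4}

```text
time_s: 34.57
position: [0.4716, 0.1693, 0.1084]
tool_rot: [[0.756, -0.655, 0.001], [-0.655, -0.756, 0.0], [0.001, -0.001, -1.0]]
ft_force: [-0.9, 0.9, 0.6]
grip_width: 0.0601
```

```bash
python3 -c "
from h import *
plan((.4717,.169,.085),-41)"
```

```text
t 34.57 pos [0.4716 0.1693 0.1084] yaw -40.9 turnz(CW+) 0.02 rotvec [-0.008 -0.007  0.015] shift after turn [0.006 0.003 0.586] max 0.59 q [ 6. 26. 94.  0. 60. 47.] F [-0.9  0.9  0.6] M [0.   0.03 0.01] w 0.0601
```

Request:
step_arm:
  steps:
    - {"xyz": [0,0,0.3],"turn": [0,0,0],"gripper": 0.3}
    - {"xyz": [0,0,0.28],"turn": [0,0,0],"gripper": 0.1}
    - {"xyz": [0,0,0],"turn": [0,0,0],"gripper": -0.2}
    - {"xyz": [0,0,0],"turn": [0,0,0],"gripper": -0.6}
    - {"xyz": [0,0,0],"turn": [0,0,0],"gripper": -0.6}
    - {"xyz": [0,0,0],"turn": [0,0,0],"gripper": -0.6}
    - {"xyz": [0,0,0],"turn": [0,0,0],"gripper": -0.6}

```text
time_s: 35.15
position: [0.4713, 0.1691, 0.0852]
tool_rot: [[0.755, -0.655, 0.001], [-0.655, -0.755, 0.0], [0.001, -0.001, -1.0]]
ft_force: [-0.7, 0.9, 0.1]
grip_width: 0.0291
```

Request:
step_arm:
  steps:
    - {"xyz": [0,0,0],"turn": [0,0,0.6],"gripper": -0.6}
    - {"xyz": [0,0,0],"turn": [0,0,0.6],"gripper": -0.6}

```text
time_s: 35.32
position: [0.4712, 0.1692, 0.0851]
tool_rot: [[0.689, -0.725, 0.001], [-0.725, -0.689, -0.0], [0.001, -0.0, -1.0]]
ft_force: [-1.0, 2.0, 2.1]
grip_width: 0.0291
```

```bash
python3 -c "
from h import *
plan((.4717,.169,.085),-41)"
```

```text
t 35.32 pos [0.4712 0.1692 0.0851] yaw -46.5 turnz(CW+) -1.19 rotvec [-0.005 -0.008 -1.193] shift after turn [ 0.012 -0.005  0.002] max 0.01 q [ 6. 28. 96. -0. 56. 53.] F [-1.   2.   2.1] M [0.26 0.29 1.09] w 0.0291
```

Request:
step_arm:
  steps:
    - {"xyz": [0,0,0],"turn": [0,0,0.6],"gripper": -0.6}

```text
time_s: 35.4
position: [0.4709, 0.169, 0.0851]
tool_rot: [[0.653, -0.757, -0.0], [-0.757, -0.653, -0.001], [0.0, 0.0, -1.0]]
ft_force: [-2.7, 1.4, 5.6]
grip_width: 0.029
```

```bash
python3 -c "
from h import *
plan((.4717,.169,.085),-41)"
```

```text
t 35.4 pos [0.4709 0.169  0.0851] yaw -49.2 turnz(CW+) -1.79 rotvec [ 0.006 -0.006 -1.794] shift after turn [ 0.016 -0.013  0.002] max 0.02 q [ 6. 28. 96. -0. 56. 55.] F [-2.7  1.4  5.6] M [-0.02  0.53  0.68] w 0.029
```

Small confirmed at the stop too. Releasing, withdrawing, and a last look.

Request:
step_arm:
  steps:
    - {"xyz": [0,0,0],"turn": [0,0,0],"gripper": 0.0}
    - {"xyz": [0,0,0],"turn": [0,0,0],"gripper": 0.4}
    - {"xyz": [0,0,0],"turn": [0,0,0],"gripper": 0.4}
    - {"xyz": [0,0,0],"turn": [0,0,0],"gripper": 0.4}
    - {"xyz": [0,0,-0.4],"turn": [0,0,0],"gripper": 0.4}
    - {"xyz": [0,0,-0.8],"turn": [0,0,0],"gripper": 0.4}
    - {"xyz": [0,0,-0.9],"turn": [0,0,0],"gripper": 0.4}
    - {"xyz": [0,0,-0.9],"turn": [0,0,0],"gripper": 0.4}
    - {"xyz": [0,0,-0.9],"turn": [0,0,0],"gripper": 0.4}
    - {"xyz": [0.7,0.5,0],"turn": [0,0,0],"gripper": 0.4}
    - {"xyz": [0.7,0.5,0],"turn": [0,0,0],"gripper": 0.4}
    - {"xyz": [0.7,0.5,0],"turn": [0,0,0],"gripper": 0.4}
    - {"xyz": [0.7,0.5,0],"turn": [0,0,0],"gripper": 0.4}
    - {"xyz": [0.7,0.5,0],"turn": [0,0,0],"gripper": 0.4}
    - {"xyz": [0.7,0.5,0],"turn": [0,0,0],"gripper": 0.4}
    - {"xyz": [0.7,0.5,0],"turn": [0,0,0],"gripper": 0.4}
    - {"xyz": [0,0,0],"turn": [0,0,0],"gripper": 0.4}
    - {"xyz": [0,0,0],"turn": [0,0,0],"gripper": 0.4}

```text
time_s: 36.9
position: [0.4932, -0.0722, 0.2403]
tool_rot: [[0.652, -0.759, -0.0], [-0.759, -0.652, 0.0], [-0.0, 0.0, -1.0]]
ft_force: [-1.1, 1.1, 0.4]
grip_width: 0.0598
```

```bash
python3 -c "
from h import *
im,d=grab('side','s8');u,v,_=proj('side',(.51,.25,.05));u,v=int(u),int(v)
im2,d2=grab('top','t8');u2,v2,_=proj('top',(.51,.25,.08));u2,v2=int(u2),int(v2)
for n,p in(('medium',(.547,.339,.089)),('large',(.509,.254,.095)),('small',(.472,.169,.083))):
  a,b,_=proj('top',p);a,b=int(a),int(b);print(n,cap('top',im2,a,b,p[2])[0],'z',atd('top',a,b,np.mean(d2[b-2:b+3,a-2:a+3]))[2])
A=cv2.resize(im[v-65:v+65,u-65:u+65,::-1],(400,400),interpolation=cv2.INTER_CUBIC)
B=cv2.resize(im2[v2-50:v2+50,u2-50:u2+50,::-1],(400,400),interpolation=cv2.INTER_CUBIC)
h=lambda i:(lambda m:(m.m10/m.m00,m.m01/m.m00) if 0 else (round(m['m10']/m['m00'],1),round(m['m01']/m['m00'],1)))(cv2.moments(cv2.inRange(i[190:212,345:372],(180,70,0),(255,140,70))))
print('orange',h(np.load('pics/top0.npz')['im']),h(im2)); print(env.observe()['time_s'],env.observe()['position'])
cv2.imwrite('pics/s8z.png',np.hstack([A,B]))"
```

```text
medium [0.54783414 0.3392209  0.089     ] z 0.09014868428364975
large [0.50801277 0.25343326 0.095     ] z 0.09572840953362205
small [0.4723668  0.16854366 0.083     ] z 0.08371618280705173
orange (13.0, 10.1) (13.0, 10.2)
37.0 [ 0.49308014 -0.07032186  0.24043751]
```

View pics/s8z.png

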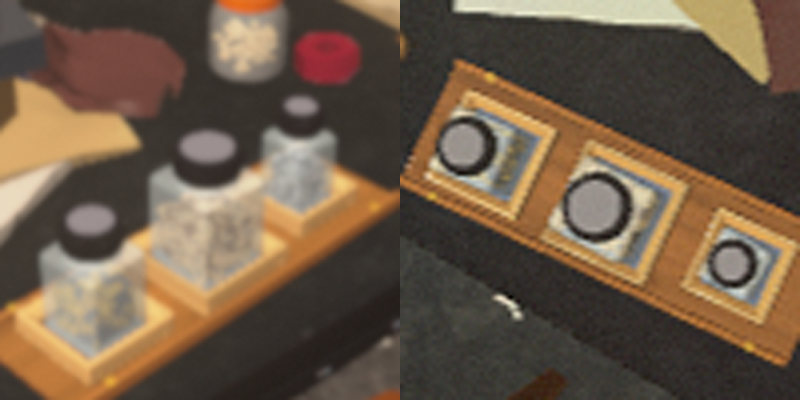

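All three jars are upright and square in their pockets. Cap-top heights are within about 1 mm of seated and home, and the round jar hasn't moved. Handing in.

```bash
python3 -c "
from rig import order
print(order.close_job())"
```

```text
the job is handed in; nothing more can be done
None
```

I picked up each square jar by its cap and lowered it into its holder. There I turned the cap clockwise to the stop, and handed the job in at about 37 s.

- **Seating:** contact force put the pocket floor about 8 mm above the bench for all three. The last pictures show each jar upright and square in the right holder.
- **Caps home:** I released and re-gripped each cap, and turning it again met 0.8–1.4 N·m within about 8°, against a drag of 0.06 N m.
- **Cap heights:** these read 83.7, 90.1 and 95.7 mm for small, medium and large, against 83, 89 and 95 mm expected. The 0.7–1.1 mm excess is within the camera's 2 mm calibration. One earlier reading had the small cap at 84.6 mm.
- **Round jar:** its orange lid is where it was to within 0.1 pixel, and nothing was knocked over.
- **Grip slip:** at each stop the cap slipped in the jaws after the torque peak. Downward force reached about 20 N on the large jar.

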